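Push frozen butter portions out of the tube moulds and clip the box shut

TASK

Slide the white box under the outlet ends of the mould tubes and use the red-handled pusher rod to push every frozen butter portion out of its tube into the box, then lay the pusher back in the notches of its rest. Draw the box out until it is clear of the tubes, set the blue lid squarely on it and press it straight down until both clips have snapped under the rim, leaving the closed box upright on the counter. Leave the jar, the stacked rice cakes and the spatula where they are.

Things in the scene. Friction and masses are not known exactly. Their poses are not given: they have to be found in the camera images.
- stand: fixed metal stand holding four level steel tubes, 206 wide, 143 mm high. Origin on the counter under the tubes' middle; x = the push direction, from inlet to outlet ends; z up. Tubes along x at y = -69, -23, 23 and 69 mm, axis 115 mm above the counter, outside diameter 41, bore 37, length 80 mm (x = -40 inlet to +40 outlet)
- tubes_in (a point): middle of the row of inlet ends, on axis height (x = -40, z = 115 mm in the stand's frame). The stand's upright sheets are at x = -36 to -18 mm; its 4 mm thick foot plate reaches back to x = -80 mm
- tubes_out (a point): middle of the row of outlet ends, on axis height (x = 40, z = 115 mm in the stand's frame). The outlet ends overhang freely by 58 mm, their lowest line 94 mm above the counter, so that the box (80 mm high) passes beneath
- portion0: yellow hard-frozen butter cylinder, 34 mm diameter, 45 mm long, 45 g; at first lying in tube 0, its front end 5 to 24 mm inside the outlet (centre 1.5 mm below the tube's axis). Origin at its centre, x along its axis. May be absent (its tube is then empty); 2 to 4 are present
- portion1: yellow hard-frozen butter cylinder, 34 mm diameter, 45 mm long, 45 g; at first lying in tube 1, its front end 5 to 24 mm inside the outlet (centre 1.5 mm below the tube's axis). Origin at its centre, x along its axis. May be absent (its tube is then empty); 2 to 4 are present
- portion2: yellow hard-frozen butter cylinder, 34 mm diameter, 45 mm long, 45 g; at first lying in tube 2, its front end 5 to 24 mm inside the outlet (centre 1.5 mm below the tube's axis). Origin at its centre, x along its axis. May be absent (its tube is then empty); 2 to 4 are present
- portion3: yellow hard-frozen butter cylinder, 34 mm diameter, 45 mm long, 45 g; at first lying in tube 3, its front end 5 to 24 mm inside the outlet (centre 1.5 mm below the tube's axis). Origin at its centre, x along its axis. May be absent (its tube is then empty); 2 to 4 are present
- pusher: pusher rod lying level in its rest, 155 mm long, 140 g. Origin on the rod's axis, in the red handle; x along the rod towards the head. Red handle 24 x 24 mm square from x = -35 to +25 mm (the place to grip), steel shaft 12 mm diameter to x = 108, white round head 28 mm diameter, 12 mm long, to x = 120 mm. Balance point about x = +45 mm
- pusher_tip (a point): centre of the front face of the pusher's head, 120 mm from the pusher's origin
- rest: fixed metal rest for the pusher. Origin on the counter, x along the pusher as it lies there, towards its head. Two notched uprights, 5 mm thick, at x = 36 and 88 mm, carry the shaft; the notches are 12 mm wide at the bottom and flare to about 37 mm at 65 mm above the counter
- rest_seat (a point): where the pusher's origin is when it lies in both notches: 50 mm above the rest's origin. The pusher may lie up to 15 mm further along its length either way
- box: loose white plastic food box, open at the top, about 320 g. Origin at the centre of its underside, x along its long side. 204 x 130 mm outside, 196 x 122 mm inside, floor 4 mm, 80 mm high. A rim 8 mm thick (72 to 80 mm up) stands 6 mm out all round (216 x 142 mm); wall and rim are 10 mm thick together and can be gripped from above in the middle of a long side to drag the box
- box_mouth (a point): centre of the box's mouth, level with the top of its rim, 80 mm above the box's origin
- lid: loose blue lid, about 180 g with its two white clips at the x ends; fits either way round. Origin at the centre of its plate's underside, which seats on the rim; x along its long side. Plate 216 x 142 x 4 mm; bar handle on top 70 mm along x, 16 mm wide, 4 to 34 mm above the origin. Tapered lip below, 14 mm deep, 2 mm play in the mouth. Lies on its clips at first, origin 26 mm up
- clip_right (a joint): angle of the sprung clip arm at the lid's +x end (rad): 0 hanging straight down, and again when snapped home; about 0.2 while its hook rides over the rim. Arm 50 mm wide, reaching 26 mm below the plate; its hook reaches 3 mm under the rim. Pressing both over the rim takes about 8 to 16 N in all
- clip_left (a joint): the same for the clip arm at the lid's -x end
- jar: closed spread jar, 68 mm diameter, 108 mm high; leave alone. Origin under its centre
- rice_a: rice cake, 92 mm diameter, 12 mm thick, lowest of a stack of two; leave alone. Origin under its centre
- rice_b: rice cake on top of the other; leave alone
- spatula: spatula lying flat, 200 mm long; leave alone
There are look-alikes about, which are no part of the job. Of the things like the pusher, leave any that is green, orange or turquoise; of the rest the larger one is meant.

How it is judged (in metres and radians):
On the way, in this order (a step that is already met when the one before it is completed fails the run):
1. the pusher's head has gone through a tube to its outlet end (within 30 mm) (x of pusher_tip in the frame of stand between 0.01 and 0.09 m and y of pusher_tip in the frame of stand between -0.09 and 0.09 m and z of pusher_tip in the frame of stand between 0.098 and 0.132 m), for 0.02 s.
2. all portions present lie in the box (x of portion0 in the frame of box between -0.098 and 0.098 m and y of portion0 in the frame of box between -0.061 and 0.061 m and z of portion0 in the frame of box between 0 and 0.072 m and x of portion1 in the frame of box between -0.098 and 0.098 m and y of portion1 in the frame of box between -0.061 and 0.061 m and z of portion1 in the frame of box between 0 and 0.072 m and x of portion2 in the frame of box between -0.098 and 0.098 m and y of portion2 in the frame of box between -0.061 and 0.061 m and z of portion2 in the frame of box between 0 and 0.072 m and x of portion3 in the frame of box between -0.098 and 0.098 m and y of portion3 in the frame of box between -0.061 and 0.061 m and z of portion3 in the frame of box between 0 and 0.072 m), for 0.3 s.
3. the lid is seated on the box with both clips snapped under the rim (horizontal distance between lid and box_mouth below 0.005 m and z of lid in the frame of box_mouth between -0.003 and 0.003 m and angle between the z axis of lid and the z axis of box, either way round below 0.04 rad and angle between the x axis of lid and the x axis of box, either way round below 0.06 rad and value of joint each of clip_right, clip_left below 0.08 rad), for 0.2 s.
At the end, for the whole second after the job is handed in: Portions in the box; lid on its rim (3 mm height, 5 mm sideways, 0.04 rad), both clips under 0.08 rad; box upright on the counter, its centre over 113 mm from the stand's middle along x; pusher in both notches of its rest (18 mm along, 6 mm height, 0.12 rad); all at rest (all of step 2 and all of step 3 and distance between pusher and rest_seat below 0.02 m and horizontal distance between pusher and rest_seat below 0.018 m and angle between the x axis of pusher and the x axis of rest, either way round below 0.12 rad and z of pusher in the frame of rest_seat between -0.006 and 0.006 m and angle between box's own z axis and vertical below 0.05 rad and height (world z) of box between -0.004 and 0.006 m and x of box in the frame of stand above 0.113 m and linear speed of each of box, lid, pusher below 0.02 m/s); the robot touches nothing.
It fails at once if the jar, a stacked rice cake or the spatula was moved by more than 50 mm (distance of any of jar, rice_a, rice_b, spatula from where it was at the start of the episode above 0.05 m).
Of portion0, portion1, portion2, portion3 only 2 to 4 are there at a start; the rules pass over those that are not, and their reading is None.
At some moment in a run one of lid, box may be knocked a few centimetres aside while the robot is not near it.
It also fails if it takes over 210 s, if anything falls off the work surface, if the arm or the gripper's body presses on something with over 40 N, if the wrist force passes 120 N, or if a joint passes its speed limit or range.

ROBOT

A 6-joint arm with a two-finger parallel gripper is mounted at the origin on the work surface. World frame = base frame: x ahead of the robot, y to its left, z up, the work surface at z = 0. Lengths are in m, angles in degrees, forces in N, time in s.
With the tool pointing down it reaches from about 0.4 to 0.825 m from the base axis. Payload 7 kg.
Tool frame: the origin (TCP) lies midway between the tips of the shut fingers; the grasp point (between the pads) lies 19 mm behind it; z points along the fingers, y is the line along which they close (so a half turn about z gives the same grasp; the last joint's range is limited). The gripper opens to 88 mm and grips with 3 to 60 N. Pads are 19 mm wide; open, the fingers measure 130 mm over their backs; the gripper's body (78 mm by 193 mm) begins 47 mm behind the grasp point.
Start: joints at [-55.972, 20.546, 0.682, 0, -70.136, -16.507], TCP at [0.203, -0.644, 0.227] pointing down, gripper open.
Joint ranges: [-176.03, 176.03], [-82.01, 121.73], [-58.28, 71.71], [-173.87, 95.51], [-174.79, -0.11], [-173.66, 173.66]. Speed limits (degrees/s): [136.94, 136.94, 172.46, 180, 180, 180].

INTERFACE

Orientations are given as [roll, pitch, yaw] about the fixed x, y, z axes, in that order (R = Rz(yaw) Ry(pitch) Rx(roll)).
In Python, from plant import ctrl gives the robot as it stands. The module is installed in compiled form; this text tells all that it offers.
- The arm moves only by the tool send_rows, never from a script. Its argument "plan" is a list that holds one entry, the list of rows, each a list of 6 numbers: the shift along the tool's x, y, z in cm, then the turn, a rotation vector about the tool's x, y, z in degrees. A call has 1 to 8 rows; each row is the pose to reach, as a shift and turn from the pose commanded when the call began, along the tool's axes at that moment; what a row does not reach only later rows make up. A row lasts 1/12 s, in which the tool goes at most 41.7 mm and 7.16 degrees, less where a joint would pass 70% of its speed; a pose out of reach is approached as far as the arm can. A call with a gripper value outside its range is refused whole. "fingers" is the opening, from 0 (shut) to 1 (fully open), set as the call begins (left out, the last holds). The fingers move at their own pace and stop on an object; the grip force is fixed at half the most. Time passes only in rows, so rows that repeat a pose let the fingers close. It gives the time, the measured TCP pose, the force, the opening and the grip force at its end, in the units of the state.
- ctrl.get_obs(): the state, without advancing time (a new reading comes with each control period).
- ctrl.snapshot(name): name is "scene" or "top" or "wrist"; returns a dict with "img" (480x640x3 uint8, red, green, blue), "K" (3x3 intrinsics, pixels), "k1" (the pictures are not rectified: a ray, as slopes to the right and down, at radius r is drawn at 1 + k1 r^2 times it, then the intrinsics apply), "pose" (4x4, takes a point from camera to world coordinates). Camera axes: x right, y down, z forward; pixel columns grow to the right and rows downward; lengths in m; the calibration is good to about 2 mm. A picture is of the moment at which its call begins. There is no depth.
- ctrl.close_job(): hands the job in; it is judged then, once.
The state is a dict: "clock": time; "joint_pos": joint angles; "qvel": joint speeds; "tau": joint torques, N m; "tool_pos": TCP position; "orientation": TCP orientation; "force": force on the tool from outside, world axes, zero at the start; "moment": the same for the moment, N m; "opening": finger opening in m; "gripper_force": force on a finger pad.
Only numpy, scipy, OpenCV 4.12 (cv2) and the standard library are available. Lean on these libraries where they do the work, as an engineer would, in place of code of your own. Each camera call takes 0.05 s, during which the arm holds its last target. There are 200 camera calls.

## Working session

There is one attempt and no reset: what is moved stays moved. The work goes in short steps, Python scripts to look and compute and a tool call to move; the robot and the scene stay as the last step left them, time stands still between calls to the robot, and variables do not carry over. Pictures are saved under pics/ and viewed, at most 14 in all, crops included, and the job is handed in when it is done.

Besides the shell and the picture viewer there is one more tool, called after ">>>" as name(argument=value, ...) on one line, values as JSON. send_rows: Moves the arm, as the interface text tells. Its arguments: {"type":"object","properties":{"plan":{"type":"array","items":{"type":"array","items":{"type":"array","items":{"type":"number"}}}},"fingers":{"type":"number"}},"required":["plan"]}

```bash
ls; mkdir -p pics; python3 - <<'E'
from plant import ctrl
import cv2,numpy as np
print(ctrl.get_obs())
for n in ["scene","top","wrist"]:
    s=ctrl.snapshot(n); cv2.imwrite(f"pics/a_{n}.png",s["img"][:,:,::-1]); print(n,s["K"].tolist(),s["k1"],np.round(s["pose"],4).tolist())
E
```

```text
pics
{'clock': 0.0, 'joint_pos': array([-5.59730666e+01,  2.05928025e+01,  6.32590879e-01, -1.97961805e-02,
       -7.01348961e+01, -1.65068294e+01]), 'qvel': array([-0.0204131 , -0.09981719,  0.0193523 ,  0.08274891,  0.01485376,
       -0.0459364 ]), 'tau': array([-4.32962734e-04, -5.82717025e+01,  2.93055689e+01,  6.99732721e+00,
        6.94759452e-03, -1.13790884e-04]), 'tool_pos': array([ 0.20302408, -0.64322653,  0.22559928]), 'orientation': array([ 1.79903524e+02, -9.18307300e-03, -1.62486631e+02]), 'force': array([ 0.19081695, -0.37319996,  0.16909245]), 'moment': array([ 0.00276519,  0.03632352, -0.03899908]), 'gripper_force': 0.0, 'opening': 0.08773812218636352}
scene [[541.1828723581522, 0.0, 316.41023144746595], [0.0, 541.1828723581522, 237.99359109044875], [0.0, 0.0, 1.0]] -0.10464115697841031 [[0.3056, 0.5813, -0.7541, 1.369], [0.9521, -0.1922, 0.2377, -0.3354], [-0.0067, -0.7906, -0.6122, 0.8185], [0.0, 0.0, 0.0, 1.0]]
top [[547.8270678155378, 0.0, 315.2762923451392], [0.0, 547.8270678155378, 234.58218154506514], [0.0, 0.0, 1.0]] -0.13735513521244508 [[-0.0115, -0.9822, 0.1876, 0.2621], [-0.9999, 0.0094, -0.0121, -0.0613], [0.0101, -0.1877, -0.9822, 1.4397], [0.0, 0.0, 0.0, 1.0]]
wrist [[368.0066634031452, 0.0, 326.4613032525589], [0.0, 368.0066634031452, 232.77279670189847], [0.0, 0.0, 1.0]] 0.01026616556073236 [[-0.3003, 0.9161, 0.2656, 0.132], [0.9538, 0.288, 0.0852, -0.6644], [0.0016, 0.2789, -0.9603, 0.3835], [0.0, 0.0, 0.0, 1.0]]
```

View pics/a_scene.png

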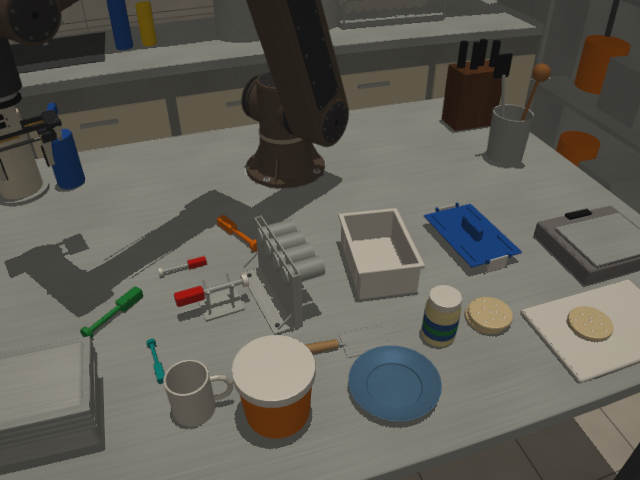

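View pics/a_top.png

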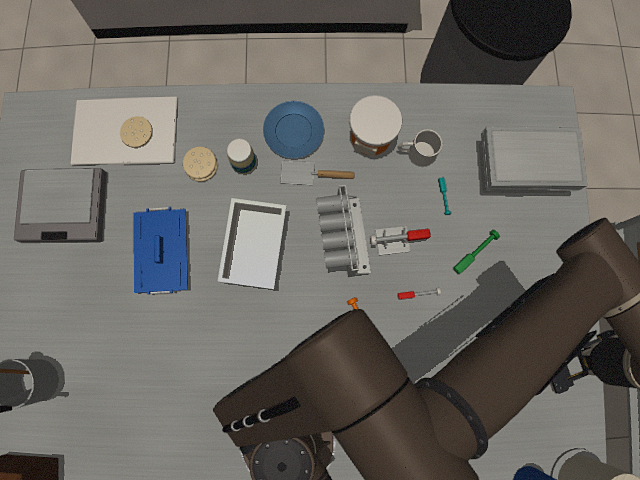

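```bash
cat > h.py <<'E'
from plant import ctrl
import cv2,numpy as np
from scipy.spatial.transform import Rotation as R
def snap(n,f=None):
    s=ctrl.snapshot(n)
    if f: cv2.imwrite(f"pics/{f}.png",s["img"][:,:,::-1])
    return s
def rays(s,uv):
    k=s["k1"]; d=np.array([k,0,0,0,0.])
    p=cv2.undistortPoints(np.float64(uv).reshape(-1,1,2),s["K"],d).reshape(-1,2)
    return s["pose"][:3,3],np.c_[p,np.ones(len(p))]@s["pose"][:3,:3].T
def onz(s,uv,z):
    o,d=rays(s,uv); return o+d*((z-o[2])/d[:,2])[:,None]
def tri(sa,a,sb,b):
    "points from matched pixels in two views, and the gap (m)"
    o1,d1=rays(sa,a); o2,d2=rays(sb,b); P=[];G=[]
    for x,y in zip(d1,d2):
        t=np.linalg.lstsq(np.c_[x,-y],o2-o1,rcond=None)[0]
        p,q=o1+x*t[0],o2+y*t[1]; P.append((p+q)/2); G.append(np.linalg.norm(p-q))
    return np.array(P),np.array(G)
def proj(s,P):
    T=np.linalg.inv(s["pose"]); P=np.atleast_2d(P)@T[:3,:3].T+T[:3,3]
    return cv2.projectPoints(P,np.zeros(3),np.zeros(3),s["K"],np.array([s["k1"],0,0,0,0.]))[0].reshape(-1,2)
def mask(s,h0,h1,smin=120,vmin=50):
    h=cv2.cvtColor(s["img"],cv2.COLOR_RGB2HSV); H=h[:,:,0].astype(int)
    m=((H>=h0)&(H<=h1)) if h0<=h1 else ((H>=h0)|(H<=h1))
    return (m&(h[:,:,1]>=smin)&(h[:,:,2]>=vmin)).astype(np.uint8)
def blobs(m,amin=30):
    c=[x for x in cv2.findContours(m,cv2.RETR_EXTERNAL,cv2.CHAIN_APPROX_NONE)[0] if cv2.contourArea(x)>amin]
    return sorted(c,key=cv2.contourArea,reverse=True)
def tool():
    o=ctrl.get_obs(); return o["tool_pos"],R.from_euler("xyz",o["orientation"],degrees=True).as_matrix(),o
def goto(p,rpy):
    "row to reach world TCP p, rpy from here"
    t,M,o=tool(); N=R.from_euler("xyz",rpy,degrees=True).as_matrix()
    print("row",np.round(M.T@(np.array(p)-t)*100,2),np.round(R.from_matrix(M.T@N).as_rotvec(degrees=True),2),"t",round(o["clock"],1))
E
python3 - <<'E'
from h import *
s=snap("top"); c=snap("scene")
cv2.imwrite("pics/b_crop.png",cv2.resize(s["img"][180:300,210:450,::-1],None,fx=3.33,fy=3.33,interpolation=cv2.INTER_CUBIC))
cv2.imwrite("pics/b_crop2.png",cv2.resize(c["img"][190:340,160:430,::-1],None,fx=2.96,fy=2.96,interpolation=cv2.INTER_CUBIC))
for n,v in (("top",s),("scene",c)):
    for nm,a in (("red",(174,4)),("blue",(105,125))):
        for b in blobs(mask(v,*a),60)[:4]:
            r=cv2.minAreaRect(b); print(n,nm,cv2.contourArea(b),np.round(r[0]),np.round(r[1]),r[2], "z.05" if nm=="red" else "z.03",onz(v,cv2.boxPoints(r),.05 if nm=="red" else .03)[:,:2].round(3).tolist())
E
```

```text
top red 188.0 [418. 234.] [10. 23.] 81.8698959350586 z.05 [[0.535, -0.314], [0.543, -0.375], [0.517, -0.377], [0.509, -0.317]]
top red 81.0 [406. 295.] [ 6. 16.] 81.8698959350586 z.05 [[0.374, -0.286], [0.379, -0.328], [0.364, -0.329], [0.359, -0.288]]
top blue 4135.5 [160. 250.] [85. 53.] 88.53119659423828 z.03 [[0.609, 0.412], [0.61, 0.267], [0.383, 0.254], [0.38, 0.395]]
top blue 294.5 [534. 472.] [13. 40.] 90.0 z.03 [[-0.073, -0.577], [-0.08, -0.685], [-0.113, -0.684], [-0.106, -0.576]]
scene red 382.0 [189. 296.] [14. 30.] 74.05460357666016 z.05 [[0.506, -0.376], [0.499, -0.315], [0.544, -0.314], [0.549, -0.372]]
scene red 141.0 [197. 262.] [ 9. 18.] 74.74488067626953 z.05 [[0.408, -0.336], [0.403, -0.295], [0.436, -0.295], [0.44, -0.334]]
scene blue 3002.0 [471. 234.] [94. 45.] 45.0 z.03 [[0.399, 0.249], [0.29, 0.401], [0.596, 0.407], [0.668, 0.275]]
scene blue 1252.0 [ 64. 159.] [59. 28.] 73.61045837402344 z.03 [[-0.423, -0.722], [-0.451, -0.637], [-0.044, -0.569], [-0.027, -0.642]]
scene blue 791.0 [120.  24.] [52. 17.] 79.2156982421875 z.03 [[-2.268, -0.523], [-2.302, -0.419], [-1.237, -0.394], [-1.221, -0.472]]
scene blue 121.5 [441. 325.] [32. 11.] 9.162347793579102 z.03 [[0.739, 0.084], [0.714, 0.101], [0.746, 0.154], [0.771, 0.136]]
```

View pics/b_crop.png

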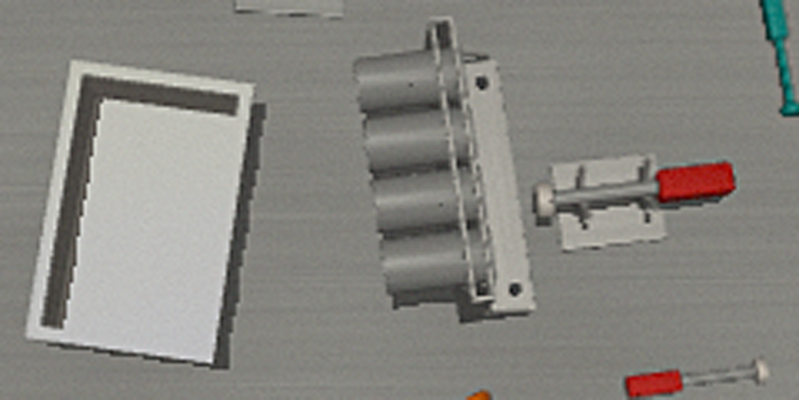

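View pics/b_crop2.png

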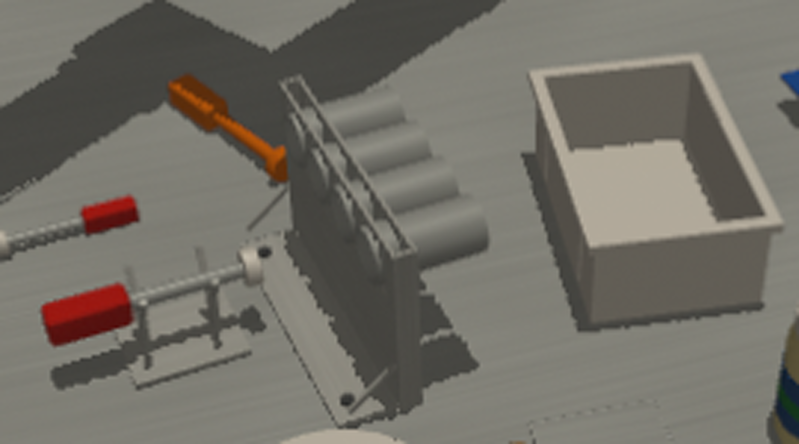

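```bash
python3 - <<'E'
from h import *
s=snap("top"); c=snap("scene")
f=lambda L:np.array(L)/3.33+[210,180]
g=lambda L:np.array(L)/2.96+[160,190]
B=onz(s,f([(72,60),(255,85),(215,365),(28,338)]),.08)
print("box",B.round(3).tolist(),B.mean(0)); e=np.roll(B,-1,0)-B; print(np.linalg.norm(e,axis=1),np.degrees(np.arctan2(e[:,1],e[:,0])))
B2,G=tri(s,f([(72,60),(255,85),(215,365),(28,338)]),c,g([(780,222),(590,245),(530,72),(700,56)])); print("boxtri",B2.round(3).tolist(),G)
F=onz(s,f([(482,83),(515,289),(497,60),(535,310)]),.004); print("foot",F.round(3).tolist(),[np.degrees(np.arctan2(*(F[i]-F[i+1])[[1,0]])) for i in (0,2)])
print("holes tri",*tri(s,f([(482,83),(515,289)]),c,g([(347,400),(264,252)])))
T=onz(s,f([(356,85),(366,143),(375,203),(385,265)]),.115); print("tubes",T.round(3).tolist(),np.polyfit(T[:,0],T[:,1],1))
P=onz(s,f([(545,202),(735,178),(660,187)]),.05); print("pusher",P.round(3).tolist()); d=P[0]-P[1]; print(np.degrees(np.arctan2(d[1],d[0])))
P=tri(s,f([(545,202),(735,178),(660,187)]),c,g([(252,265),(46,322),(130,300)]));print(P)
E
```

```text
box [[0.619, 0.136, 0.08], [0.598, -0.006, 0.08], [0.384, 0.025, 0.08], [0.405, 0.165, 0.08]] [0.50147605 0.07992112 0.08      ]
[0.14270972 0.21647643 0.14197853 0.21643764] [-98.59039643 171.96466107  81.39058816  -7.84166187]
boxtri [[0.619, 0.136, 0.081], [0.599, -0.003, 0.081], [0.385, 0.028, 0.077], [0.406, 0.168, 0.076]] [0.00036356 0.00489719 0.00668984 0.0052284 ]
foot [[0.617, -0.186, 0.004], [0.448, -0.209, 0.004], [0.636, -0.199, 0.004], [0.431, -0.224, 0.004]] [np.float64(7.462024719565306), np.float64(6.909205408597077)]
holes tri [[ 0.61709351 -0.18522321  0.00406366]
 [ 0.44856997 -0.20715437  0.00416181]] [0.00256537 0.00280564]
tubes [[0.589, -0.082, 0.115], [0.544, -0.089, 0.115], [0.499, -0.095, 0.115], [0.453, -0.102, 0.115]] [ 0.14329664 -0.1670142 ]
pusher [[0.51, -0.229, 0.05], [0.528, -0.379, 0.05], [0.521, -0.32, 0.05]]
96.66872174800193
(array([[ 0.51061307, -0.22663778,  0.0495881 ],
       [ 0.52738178, -0.37555841,  0.05279339],
       [ 0.52125644, -0.31642933,  0.05096012]]), array([0.00502721, 0.00589779, 0.00589092]))
```

```bash
python3 - <<'E'
from h import *
goto([.511,.145,.2256],[180,0,171.6])
E
```

```text
row [-53.09  65.93   0.1 ] [ 2.000e-02 -1.000e-02  2.592e+01] t 0.3
```

>>> send_rows(plan=[[[-53.1, 65.9, 0.1, 0, 0, 25.9], [-53.1, 65.9, 0.1, 0, 0, 25.9], [-53.1, 65.9, 0.1, 0, 0, 25.9], [-53.1, 65.9, 0.1, 0, 0, 25.9], [-53.1, 65.9, 0.1, 0, 0, 25.9], [-53.1, 65.9, 0.1, 0, 0, 25.9], [-53.1, 65.9, 0.1, 0, 0, 25.9], [-53.1, 65.9, 0.1, 0, 0, 25.9]]], fingers=1)

```text
clock: 1.02
tool_pos: [0.324, -0.3335, 0.2264]
orientation: [-180.0, 0.0, 171.6]
force: [1.4, 0.0, -0.7]
opening: 0.0877
gripper_force: 0.0
```

```bash
python3 - <<'E'
from h import *
goto([.511,.145,.2256],[180,0,171.6])
E
```

```text
row [-11.51  50.07   0.08] [-0.01  0.05 -0.  ] t 1.0
```

>>> send_rows(plan=[[[-11.5, 50, 0.1, 0, 0, 0], [-11.5, 50, 0.1, 0, 0, 0], [-11.5, 50, 0.1, 0, 0, 0], [-11.5, 50, 0.1, 0, 0, 0], [-11.5, 50, 0.1, 0, 0, 0], [-11.5, 50, 0.1, 0, 0, 0], [-11.5, 50, 0.1, 0, 0, 0], [-11.5, 50, 0.1, 0, 0, 0]]])

```text
clock: 1.68
tool_pos: [0.4453, -0.0225, 0.2261]
orientation: [180.0, 0.1, 171.6]
force: [1.5, -0.7, 0.1]
opening: 0.0877
gripper_force: 0.0
```

```bash
python3 - <<'E'
from h import *
goto([.511,.145,.2256],[180,0,171.6])
s=snap("wrist","c_wrist")
E
```

```text
row [-4.07 17.53  0.07] [0.04 0.08 0.05] t 1.7
```

View pics/c_wrist.png

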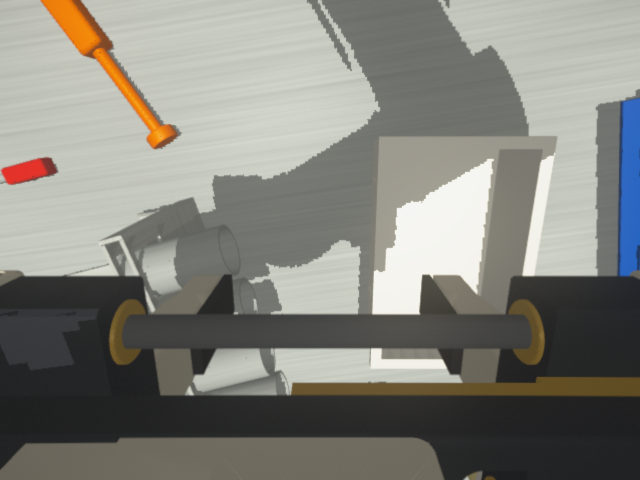

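>>> send_rows(plan=[[[-4.1, 17.5, 0.1, 0, 0, 0], [-4.1, 17.5, 0.1, 0, 0, 0], [-4.1, 17.5, 0.1, 0, 0, 0], [-4.1, 17.5, 0.1, 0, 0, 0], [-4.1, 17.5, 0.1, 0, 0, 0], [-4.1, 17.5, 7, 0, 0, 0], [-4.1, 17.5, 7, 0, 0, 0], [-4.1, 17.5, 7, 0, 0, 0]]])

```text
clock: 2.4
tool_pos: [0.5077, 0.1411, 0.1502]
orientation: [-179.7, -0.4, 171.6]
force: [-1.2, -0.8, -0.5]
opening: 0.0876
gripper_force: 0.0
```

```bash
python3 - <<'E'
from h import *
goto([.511,.145,.058],[180,0,171.6])
s=snap("wrist"); cv2.imwrite("pics/d.png",s["img"][::,::,::-1])
E
```

```text
row [-0.33  0.48  9.21] [-0.29 -0.43 -0.01] t 2.4
```

View pics/d.png

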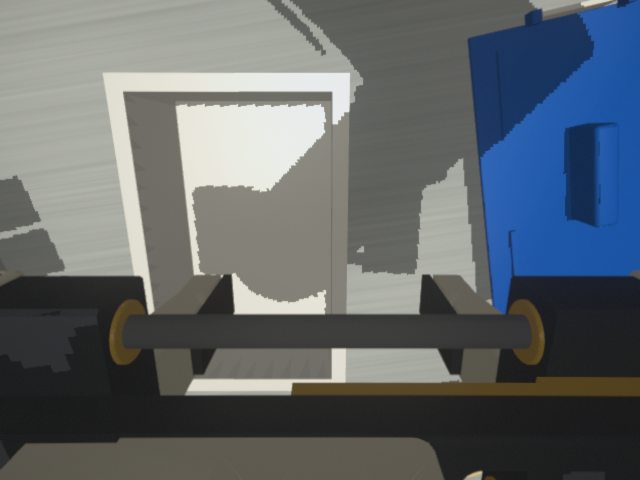

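>>> send_rows(plan=[[[-0.3, 0.5, 4, 0, 0, 0], [-0.3, 0.5, 8, 0, 0, 0], [-0.3, 0.5, 9.2, 0, 0, 0], [-0.3, 0.5, 9.2, 0, 0, 0], [-0.3, 0.5, 9.2, 0, 0, 0]]])

```text
clock: 2.87
tool_pos: [0.516, 0.1471, 0.0652]
orientation: [180.0, 0.1, 171.6]
force: [0.3, -0.1, 0.9]
opening: 0.0872
gripper_force: 0.0
```

>>> send_rows(plan=[[[0, 0, 0, 0, 0, 0], [0, 0, 0, 0, 0, 0], [0, 0, 0, 0, 0, 0], [0, 0, 0, 0, 0, 0], [0, 0, 0, 0, 0, 0], [0, 0, 0, 0, 0, 0], [0, 0, 0, 0, 0, 0], [0, 0, 0, 0, 0, 0]]], fingers=0)

```text
clock: 3.53
tool_pos: [0.5148, 0.1469, 0.0636]
orientation: [-180.0, 0.0, 171.6]
force: [-0.3, 0.3, -0.1]
opening: 0.0403
gripper_force: 0.0
```

```bash
python3 - <<'E'
from h import *
t,M,o=tool(); print(o)
E
```

```text
{'clock': 3.5333, 'joint_pos': array([ 3.69267098e+01,  1.70631656e+01, -2.87257929e+01,  2.15535128e-04,
       -4.42111734e+01, -1.35301873e+02]), 'qvel': array([-0.09359655,  0.17910261, -0.07248388,  0.0400491 ,  0.05998177,
       -0.03127369]), 'tau': array([-4.26577666e-03, -4.59597874e+01,  2.16813451e+01,  5.11628866e+00,
       -8.46050936e-02, -5.33421814e-05]), 'tool_pos': array([0.51477066, 0.14694634, 0.06358072]), 'orientation': array([-1.79999801e+02,  1.40290749e-05,  1.71624992e+02]), 'force': array([-0.33188569,  0.32663429, -0.13271024]), 'moment': array([-0.0435496 , -0.00291425,  0.02841901]), 'gripper_force': 0.0, 'opening': 0.040272094791145484}
```

>>> send_rows(plan=[[[0, 0, 0.6, 0, 0, 0], [0, 0, 0.6, 0, 0, 0], [0, 0, 0.6, 0, 0, 0], [0, 0, 0.6, 0, 0, 0], [0, 0, 0.6, 0, 0, 0], [0, 0, 0.6, 0, 0, 0], [0, 0, 0.6, 0, 0, 0], [0, 0, 0.6, 0, 0, 0]]])

```text
clock: 4.2
tool_pos: [0.5148, 0.1469, 0.0576]
orientation: [180.0, 0.0, 171.6]
force: [0.8, 0.1, -0.4]
opening: 0.0097
gripper_force: 30.0
```

```bash
python3 - <<'E'
from h import *
t,M,o=tool(); print(o["opening"],o["gripper_force"])
# box pose after grasp from top? use gripping: wall centre at tcp, dir 81.6; target wall at stand x=148
a=np.radians(97.6); d=np.array([np.cos(a),np.sin(a)]); O=np.array([.526,-.132])
print(O+.148*d)
goto(list(O+.148*d)+[t[2]],[180,0,171.6+16])
s=snap("top","e_top")
E
```

```text
0.009672744812545507 29.99988555908203
[0.50642605 0.0146999 ]
row [ -1.09 -13.2    0.  ] [-0.000e+00  1.000e-02 -1.598e+01] t 4.2
```

>>> send_rows(plan=[[[-0.1, -0.8, 0, 0, 0, -1], [-0.2, -2, 0, 0, 0, -2.5], [-0.4, -3.6, 0, 0, 0, -4.5], [-0.6, -5.2, 0, 0, 0, -6.5], [-0.8, -7, 0, 0, 0, -8.5], [-1, -9, 0, 0, 0, -11], [-1.2, -11, 0, 0, 0, -13.5], [-1.3, -12.4, 0, 0, 0, -15]]])

```text
clock: 4.92
tool_pos: [0.5095, 0.0214, 0.0577]
orientation: [180.0, 0.0, -173.3]
force: [0.1, 3.4, 0.2]
opening: 0.0097
gripper_force: 30.0
```

```bash
python3 - <<'E'
from h import *
goto([.509,.0147,.0576],[180,0,171.6+16]); print(tool()[2]["opening"],tool()[2]["force"])
E
```

```text
row [ 0.12 -0.66  0.01] [ 0.02  0.02 -0.86] t 4.9
0.009720819982319997 [0.13014633 3.39452171 0.19060773]
```

>>> send_rows(plan=[[[0, -0.4, 0, 0, 0, -0.5], [0, -0.6, 0, 0, 0, -0.8], [0, -0.6, 0, 0, 0, -0.8], [0, -0.6, 0, 0, 0, -0.8], [0, -0.6, 0, 0, 0, -0.8]]])

```text
clock: 5.33
tool_pos: [0.51, 0.0166, 0.0574]
orientation: [-180.0, -0.0, -172.6]
force: [-0.7, -1.2, -0.9]
opening: 0.0096
gripper_force: 30.0
```

```bash
python3 - <<'E'
from h import *
t,M,o=tool(); print(t,o["force"],o["orientation"])
s=snap("top"); 
cv2.imwrite("pics/f_crop.png",cv2.resize(s["img"][180:300,210:450,::-1],None,fx=3.33,fy=3.33,interpolation=cv2.INTER_CUBIC))
E
```

```text
[0.51002609 0.01660505 0.05736207] [-0.6630364  -1.15580114 -0.92209412] [-1.79976052e+02 -4.46218458e-02 -1.72574781e+02]
```

View pics/f_crop.png

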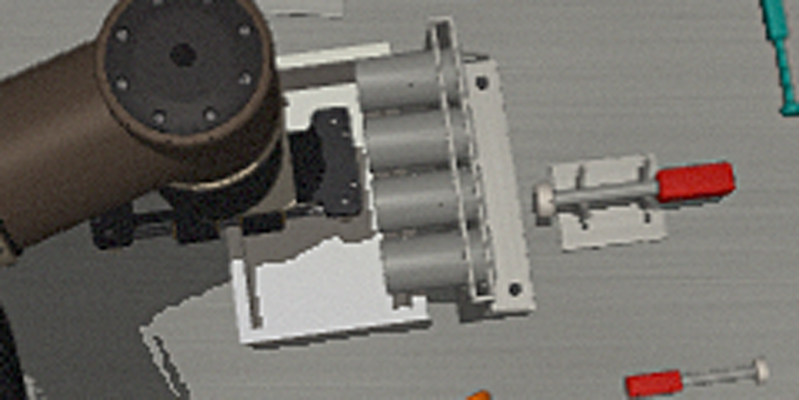

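```bash
python3 - <<'E'
from h import *
s=snap("top"); f=lambda L:np.array(L)/3.33+[210,180]
a=np.radians(97.6); d=np.array([np.cos(a),np.sin(a)]); n=np.array([-d[1],d[0]]); O=np.array([.526,-.132])
P=onz(s,f([(245,346),(430,322),(392,45),(275,61)]),.08)[:,:2]-O; print((P@np.c_[d,n]).round(3))
P=onz(s,f([(390,290),(384,240),(357,62),(362,108)]),.115)[:,:2]-O; print("tubes",(P@np.c_[d,n]).round(3))
o=ctrl.get_obs(); print((o["tool_pos"][:2]-O)@np.c_[d,n])
E
```

```text
[[ 0.15   0.109]
 [ 0.011  0.111]
 [ 0.007 -0.105]
 [ 0.098 -0.105]]
tubes [[ 0.038  0.087]
 [ 0.037  0.05 ]
 [ 0.038 -0.086]
 [ 0.039 -0.051]]
[ 0.14946592 -0.00387887]
```

>>> send_rows(plan=[[[0, 0, 0, 0, 0, 0], [0, 0, 0, 0, 0, 0], [0, 0, 0, 0, 0, 0], [0, 0, 0, 0, 0, 0], [0, 0, -1, 0, 0, 0], [0, 0, -5, 0, 0, 0], [0, 0, -9, 0, 0, 0], [0, 0, -13, 0, 0, 0]]], fingers=0.5)

```text
clock: 6.1
tool_pos: [0.5098, 0.0161, 0.1898]
orientation: [-180.0, -0.0, -172.6]
force: [1.6, 0.2, -0.3]
opening: 0.0441
gripper_force: 0.0
```

>>> send_rows(plan=[[[0, 0, -4, 0, 0, 0], [0, 0, -7, 0, 0, 0], [0, 0, -7, 0, 0, 0], [0, 0, -7, 0, 0, 0]]], fingers=1)

```text
clock: 6.43
tool_pos: [0.5111, 0.0167, 0.2607]
orientation: [179.9, 0.3, -172.6]
force: [-0.4, 0.0, -0.8]
opening: 0.0652
gripper_force: 0.0
```

```bash
python3 - <<'E'
from h import *
goto([.55,-.25,.25],[180,0,-83])
E
```

```text
row [ -0.4  -26.95   1.03] [ -0.18   0.3  -89.58] t 6.4
```

>>> send_rows(plan=[[[0, -2, -2, 0, 0, -89.6], [0, -3, -4, 0, 0, -89.6], [0, -3, -4, 0, 0, -89.6], [0, -3, -4, 0, 0, -89.6], [0, -3, -4, 0, 0, -89.6], [0, -3, -4, 0, 0, -89.6], [0, -3, -4, 0, 0, -89.6], [0, -3, -4, 0, 0, -89.6]]])

```text
clock: 7.1
tool_pos: [0.5134, -0.0135, 0.2967]
orientation: [179.9, -0.1, -114.9]
force: [-0.2, 0.7, -0.7]
opening: 0.0879
gripper_force: 0.0
```

```bash
python3 - <<'E'
from h import *
goto([.52,-.02,.30],[180,0,-83])
E
```

```text
row [ 0.31 -0.87 -0.33] [  0.11  -0.04 -31.94] t 7.1
```

>>> send_rows(plan=[[[0.3, -0.9, 0, 0, 0, -31.9], [0.3, -0.9, 0, 0, 0, -31.9], [0.3, -0.9, 0, 0, 0, -31.9], [0.3, -0.9, 0, 0, 0, -31.9], [0.3, -0.9, 0, 0, 0, -31.9], [0.3, -0.9, 0, 0, 0, -31.9], [0.3, -0.9, 0, 0, 0, -31.9]]])

```text
clock: 7.68
tool_pos: [0.5205, -0.02, 0.2969]
orientation: [179.9, -0.0, -83.5]
force: [-0.1, 0.1, 0.1]
opening: 0.0875
gripper_force: 0.0
```

```bash
python3 - <<'E'
from h import *
import pickle
s=snap("wrist","g1"); pickle.dump(s,open("g1.pkl","wb")); goto([.52,-.16,.30],[180,0,-83])
E
```

```text
row [13.91  1.64 -0.29] [ 0.06 -0.   -0.53] t 7.7
```

View pics/g1.png

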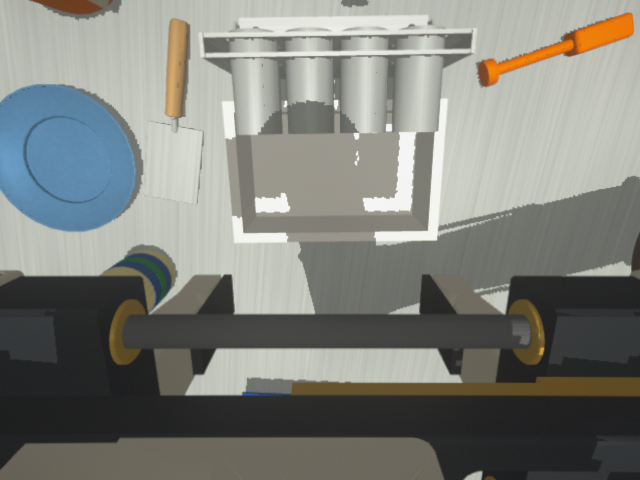

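>>> send_rows(plan=[[[4, 0.5, 0, 0, 0, -0.5], [8, 1, 0, 0, 0, -0.5], [12, 1.5, 0, 0, 0, -0.5], [13.9, 1.6, 0, 0, 0, -0.5], [13.9, 1.6, 0, 0, 0, -0.5], [13.9, 1.6, 0, 0, 0, -0.5]]])

```text
clock: 8.23
tool_pos: [0.5207, -0.1609, 0.297]
orientation: [179.9, 0.0, -83.1]
force: [0.3, -0.3, 0.3]
opening: 0.0875
gripper_force: 0.0
```

```bash
python3 - <<'E'
from h import *
import pickle
s=snap("wrist"); cv2.imwrite("pics/g2.png",s["img"][:,:,::-1]); pickle.dump(s,open("g2.pkl","wb"))
E
```

```text
(no output)
```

View pics/g2.png

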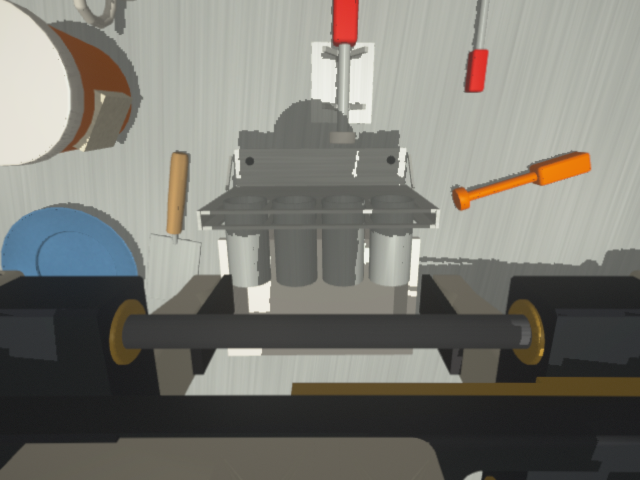

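```bash
python3 - <<'E'
from h import *
import pickle
a,b=[pickle.load(open(f"g{i}.pkl","rb")) for i in (1,2)]
A=[(258.5,134),(311,133.5),(365,133),(417.5,132)];B=[(249,285),(297,285),(343.5,284.5),(390,284)]
P,G=tri(a,A,b,B); print(P.round(4),G.round(4))
A=onz(a,A,.115);B=onz(b,B,.115);print(A.round(4));print(B.round(4))
for Q in (P,A,B): print(np.degrees(np.polyfit(Q[:,0],Q[:,1],1)[0]),Q.mean(0).round(4))
# bar
P,G=tri(a,[(204,57),(474,52)],b,[(203,227),(437,227)]);print(P,G,np.degrees(np.arctan2(*(P[0]-P[1])[[1,0]])))
# foot holes
print(onz(b,[(250,160),(391,160)],.004))
goto([.52,-.26,.25],[180,0,-83])
E
```

```text
[[ 0.5863 -0.0799  0.1307]
 [ 0.5414 -0.0854  0.1308]
 [ 0.4965 -0.0909  0.1302]
 [ 0.4523 -0.0967  0.1301]] [0.0003 0.001  0.0005 0.0006]
[[ 0.5888 -0.0793  0.115 ]
 [ 0.5424 -0.085   0.115 ]
 [ 0.4947 -0.0908  0.115 ]
 [ 0.4484 -0.0969  0.115 ]]
[[ 0.5891 -0.0725  0.115 ]
 [ 0.5414 -0.0782  0.115 ]
 [ 0.4952 -0.0842  0.115 ]
 [ 0.449  -0.0903  0.115 ]]
7.157512959204497 [ 0.5191 -0.0882  0.1304]
7.145809773097632 [ 0.5186 -0.088   0.115 ]
7.321125491824405 [ 0.5187 -0.0813  0.115 ]
[[ 0.63072997 -0.13386031  0.13561236]
 [ 0.42260994 -0.1601472   0.14094284]] [0.00144935 0.0009714 ] 7.1987039122311085
[[ 0.61699019 -0.18351333  0.004     ]
 [ 0.44824277 -0.20375823  0.004     ]]
row [9.91 1.3  4.72] [ 0.04  0.01 -0.03] t 8.3
```

>>> send_rows(plan=[[[3, 0.5, 1.5, 0, 0, 0], [6, 0.9, 3, 0, 0, 0], [9, 1.3, 4.5, 0, 0, 0], [9.9, 1.3, 4.7, 0, 0, 0], [9.9, 1.3, 4.7, 0, 0, 0], [9.9, 1.3, 4.7, 0, 0, 0]]])

```text
clock: 8.78
tool_pos: [0.5206, -0.2591, 0.2504]
orientation: [180.0, 0.0, -82.9]
force: [0.1, 0.2, 0.6]
opening: 0.0874
gripper_force: 0.0
```

```bash
python3 - <<'E'
from h import *
import pickle
s=snap("wrist"); cv2.imwrite("pics/g3.png",s["img"][:,:,::-1]); pickle.dump(s,open("g3.pkl","wb"))
b=blobs(mask(s,172,6),300)
for x in b[:3]:
    r=cv2.minAreaRect(x); print(r,onz(s,cv2.boxPoints(r),.062).round(4).tolist())
E
```

```text
((334.0, 114.0), (68.0, 26.0), 90.0) [[0.54, -0.3695, 0.062], [0.5175, -0.3722, 0.062], [0.5095, -0.315, 0.062], [0.5331, -0.312, 0.062]]
((471.7308349609375, 164.6538543701172), (19.225383758544922, 41.5516357421875), 7.125016689300537) [[0.3996, -0.295, 0.062], [0.4034, -0.3326, 0.062], [0.3856, -0.3326, 0.062], [0.3813, -0.295, 0.062]]
```

View pics/g3.png

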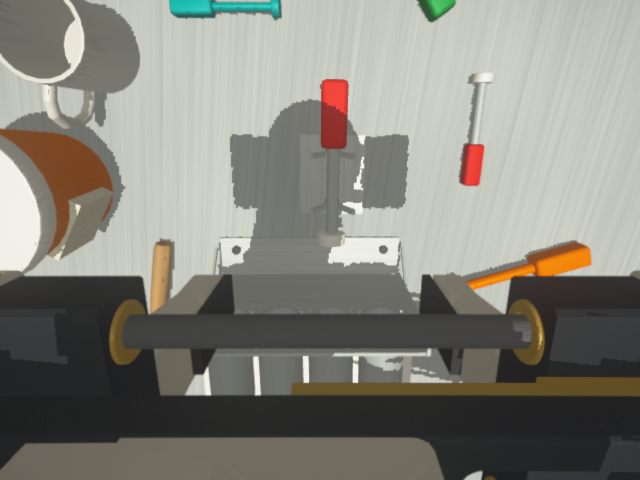

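```bash
python3 - <<'E'
from h import *
goto([.5238,-.333,.12],[180,0,-82.8])
E
```

```text
row [ 7.4   0.64 13.1 ] [-0.03 -0.01 -0.07] t 8.8
```

>>> send_rows(plan=[[[3.7, 0.3, 1, 0, 0, 0], [7.4, 0.6, 3, 0, 0, 0], [7.4, 0.6, 6.5, 0, 0, 0], [7.4, 0.6, 10, 0, 0, 0], [7.4, 0.6, 13.5, 0, 0, 0], [7.4, 0.6, 17, 0, 0, 0], [7.4, 0.6, 17, 0, 0, 0], [7.4, 0.6, 17, 0, 0, 0]]])

```text
clock: 9.5
tool_pos: [0.5235, -0.3326, 0.0803]
orientation: [179.8, 0.0, -82.8]
force: [0.7, -0.1, 0.5]
opening: 0.0877
gripper_force: 0.0
```

```bash
python3 - <<'E'
from h import *
goto([.5238,-.333,.032],[180,0,-82.8])
s=snap("wrist"); b=blobs(mask(s,172,6),300)
for x in b[:2]:
    r=cv2.minAreaRect(x); print(r,onz(s,cv2.boxPoints(r),.062).round(4).tolist())
E
```

```text
row [ 0.05 -0.04  4.83] [0.15 0.05 0.01] t 9.5
((327.0207824707031, 248.39727783203125), (47.14439392089844, 114.3113784790039), 1.9749339818954468) [[0.5354, -0.3139, 0.062], [0.5399, -0.3746, 0.062], [0.5173, -0.3767, 0.062], [0.5106, -0.3161, 0.062]]
```

>>> send_rows(plan=[[[0, 0, 3, 0, 0, 0], [0, 0, 4.8, 0, 0, 0], [0, 0, 4.8, 0, 0, 0], [0, 0, 4.8, 0, 0, 0]]])

```text
clock: 9.88
tool_pos: [0.5251, -0.334, 0.0348]
orientation: [-179.9, -0.1, -82.8]
force: [0.4, 0.5, 1.2]
opening: 0.0879
gripper_force: 0.0
```

>>> send_rows(plan=[[[0, 0, 0, 0, 0, 0], [0, 0, 0, 0, 0, 0], [0, 0, 0, 0, 0, 0], [0, 0, 0, 0, 0, 0], [0, 0, 0, 0, 0, 0], [0, 0, 0, 0, 0, 0], [0, 0, 0, 0, 0, 0], [0, 0, 0, 0, 0, 0]]], fingers=0)

```text
clock: 10.55
tool_pos: [0.5237, -0.3339, 0.0325]
orientation: [180.0, 0.0, -82.9]
force: [0.6, -0.6, -0.2]
opening: 0.0398
gripper_force: 0.0
```

>>> send_rows(plan=[[[0, 0, 0, 0, 0, 0], [0, 0, 0, 0, 0, 0], [0, 0, 0, 0, 0, 0], [0, 0, 0, 0, 0, 0], [0, 0, 0, 0, 0, 0]]])

```text
clock: 10.97
tool_pos: [0.5237, -0.3338, 0.0325]
orientation: [180.0, 0.0, -82.9]
force: [-0.2, 0.3, -0.4]
opening: 0.0239
gripper_force: 29.9
```

```bash
python3 - <<'E'
from h import *
t,M,o=tool(); print(t,o["orientation"],o["opening"],o["gripper_force"],o["force"])
a=np.radians(97.2); d=np.array([np.cos(a),np.sin(a)]); n=np.array([-d[1],d[0]]); O=np.array([.5243,-.129])
for y in (-.069,-.023,.023,.069):
    p=O+d*(-.060-.115)+n*y; print(y,p.round(4), (M.T@(np.r_[p,.096]-t)*100).round(2))
E
```

```text
[ 0.52365569 -0.33384739  0.03246326] [ 1.79993366e+02  3.08525931e-03 -8.28847126e+01] 0.023945163898358143 29.914907813072205 [-0.2101057   0.26054553 -0.37502034]
-0.069 [ 0.6147 -0.294 ] [-2.83 -9.53 -6.35]
-0.023 [ 0.5691 -0.2997] [-2.82 -4.93 -6.35]
0.023 [ 0.5234 -0.3055] [-2.82 -0.33 -6.35]
0.069 [ 0.4778 -0.3113] [-2.81  4.27 -6.35]
```

>>> send_rows(plan=[[[0, 0, -1.5, 0, 0, 0], [0, 0, -3.5, 0, 0, 0], [0, 0, -5.5, 0, 0, 0], [0, 0, -6.5, 0, 0, 0], [-1.5, -0.2, -6.5, 0, 0, -0.1], [-2.8, -0.3, -6.5, 0, 0, -0.1], [-2.8, -0.3, -6.5, 0, 0, -0.1], [-2.8, -0.3, -6.5, 0, 0, -0.1]]])

```text
clock: 11.63
tool_pos: [0.5228, -0.3047, 0.097]
orientation: [179.9, 0.0, -82.7]
force: [-0.1, -0.5, -0.9]
opening: 0.0237
gripper_force: 29.9
```

```bash
python3 - <<'E'
from h import *
t,M,o=tool(); print(t,o["orientation"],o["opening"],o["force"],o["moment"])
s=snap("top"); c=snap("scene")
A=cv2.resize(s["img"][180:270,290:450,::-1],None,fx=4.9,fy=4.9,interpolation=cv2.INTER_CUBIC)[:300]
B=cv2.resize(c["img"][210:310,160:340,::-1],None,fx=4.35,fy=4.35,interpolation=cv2.INTER_CUBIC)[:300+100]
w=min(A.shape[1],B.shape[1]); cv2.imwrite("pics/i.png",np.vstack([A[:280,:w],B[:320,:w]]))
E
```

```text
[ 0.52279951 -0.30474526  0.09698921] [ 1.79945167e+02  2.95501226e-02 -8.27089601e+01] 0.023738326500747028 [-0.09137559 -0.51217478 -0.94355802] [-0.03902534  0.060137    0.02012412]
```

View pics/i.png

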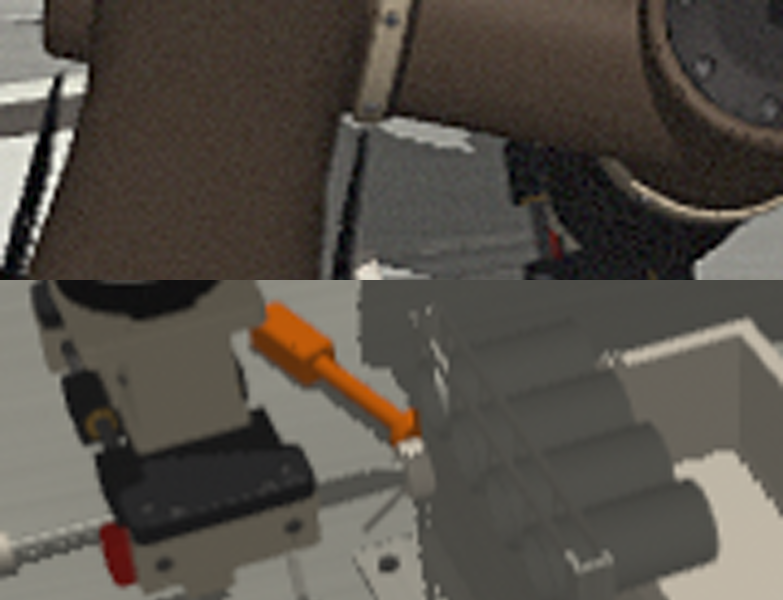

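```bash
python3 - <<'E'
from h import *
t,M,o=tool(); c=snap("scene")
a=np.radians(97.2); d=np.array([np.cos(a),np.sin(a),0]); n=np.array([-d[1],d[0],0]); O=np.array([.5243,-.129,.115])
tip=t-M[:,0]*.116+[0,0,.0175+.0]
print("tip stand",(tip-O)@np.c_[d,n,[0,0,1]])
f=lambda P:((proj(c,P)-[160,210])*4.35+[0,280]).round()
print(f([tip,tip-d*.012]),f([O+n*y-d*.04 for y in (-.069,-.023,.023,.069)]),f([O+n*y+d*.04 for y in (-.069,-.023,.023,.069)]))
im=c["img"][200:300,210:345,::-1].astype(float); im=np.clip(im*1.8,0,255).astype(np.uint8)
cv2.imwrite("pics/j.png",cv2.resize(im,None,fx=5.9,fy=5.9,interpolation=cv2.INTER_CUBIC))
E
```

```text
tip stand [-0.05895036  0.02351931 -0.00048094]
[[427. 462.]
 [403. 469.]] [[538. 567.]
 [500. 507.]
 [464. 451.]
 [431. 398.]] [[699. 517.]
 [657. 460.]
 [618. 406.]
 [581. 356.]]
```

View pics/j.png

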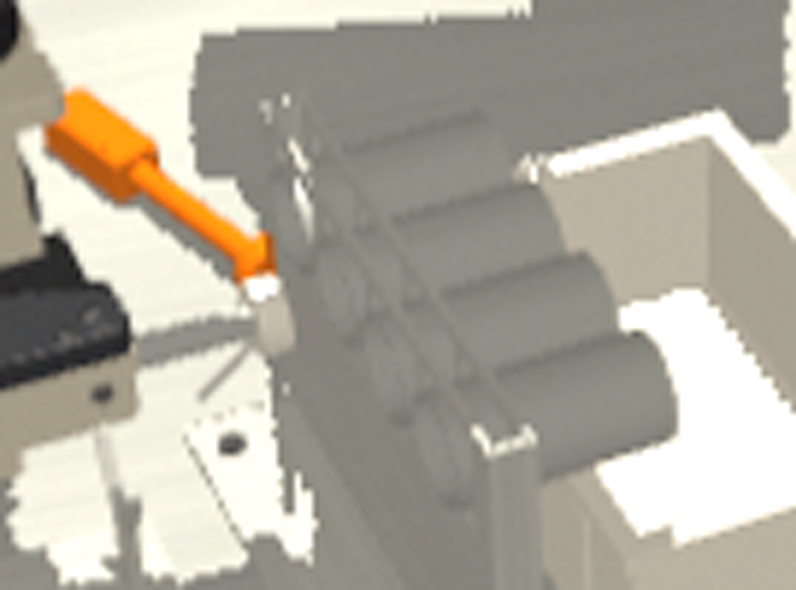

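>>> send_rows(plan=[[[0, 0, -0.15, 0, 0, 0], [-0.8, 0, -0.15, 0, 0, 0], [-1.6, 0, -0.15, 0, 0, 0], [-2.4, 0, -0.15, 0, 0, 0], [-2.8, 0, -0.15, 0, 0, 0]]])

```text
clock: 12.2
tool_pos: [0.5193, -0.2767, 0.099]
orientation: [180.0, 0.0, -82.8]
force: [-0.8, -0.4, -0.8]
opening: 0.024
gripper_force: 29.9
```

```bash
python3 - <<'E'
from h import *
t,M,o=tool(); print(t,o["orientation"],o["force"],o["moment"],o["opening"])
E
```

```text
[ 0.51934097 -0.27670178  0.09904497] [ 1.79991928e+02  1.50698039e-02 -8.27632302e+01] [-0.7531265  -0.42561261 -0.83154519] [-0.02044327  0.09067502 -0.02071786] 0.023969548270125877
```

>>> send_rows(plan=[[[-0.9, 0, 0, 0, 0, 0], [-1.8, 0, 0, 0, 0, 0], [-2.7, 0, 0, 0, 0, 0], [-3.6, 0, 0, 0, 0, 0], [-4.5, 0, 0, 0, 0, 0], [-5.4, 0, 0, 0, 0, 0], [-6.3, 0, 0, 0, 0, 0], [-7.2, 0, 0, 0, 0, 0]]])

```text
clock: 12.87
tool_pos: [0.5105, -0.2055, 0.0991]
orientation: [-180.0, 0.0, -82.8]
force: [0.0, -0.0, -1.8]
opening: 0.0237
gripper_force: 29.9
```

>>> send_rows(plan=[[[-0.3, 0, 0, 0, 0, 0], [-0.3, 0, 0, 0, 0, 0], [-0.3, 0, 0, 0, 0, 0], [-0.3, 0, 0, 0, 0, 0]]])

```text
clock: 13.2
tool_pos: [0.5104, -0.2037, 0.099]
orientation: [-180.0, -0.0, -82.8]
force: [0.2, 0.2, -1.4]
opening: 0.0236
gripper_force: 29.9
```

```bash
python3 - <<'E'
from h import *
t,M,o=tool(); print(t,o["orientation"],o["force"],o["opening"])
s=snap("top"); c=snap("scene")
A=cv2.resize(s["img"][180:280,250:400,::-1],None,fx=4,fy=4,interpolation=cv2.INTER_CUBIC)
B=np.clip(cv2.resize(c["img"][200:300,210:430,::-1],None,fx=3,fy=3,interpolation=cv2.INTER_CUBIC).astype(float)*1.6,0,255)
im=np.zeros((600,800,3),np.uint8); im[:300,:600]=A[:300]; im[300:,:660]=B
cv2.imwrite("pics/k.png",im)
for v,n in ((s,"top"),(c,"scene")):
    for b in blobs(mask(v,20,32,90,60),15): print(n,cv2.boundingRect(b),cv2.contourArea(b))
E
```

```text
[ 0.51035414 -0.20369231  0.09904067] [-1.79999946e+02 -4.56074173e-03 -8.27853763e+01] [ 0.18954401  0.22172951 -1.44654062] 0.023567758901498648
top (229, 151, 25, 16) 57.5
top (310, 242, 7, 14) 51.0
top (304, 242, 5, 15) 44.0
scene (466, 297, 46, 30) 895.5
scene (569, 307, 43, 33) 862.0
scene (135, 1, 22, 46) 641.5
scene (426, 302, 34, 23) 337.0
scene (422, 331, 31, 15) 74.0
```

>>> send_rows(plan=[[[1, 0, 0, 0, 0, 0], [2.5, 0, 0, 0, 0, 0], [4.5, 0, 0, 0, 0, 0], [6.5, 0, 0, 0, 0, 0], [8.5, 0, 0, 0, 0, 0], [10, 0, 0, 0, 0, 0], [10.5, 0, 0, 0, 0, 0], [10.5, 0, 0, 0, 0, 0]]])

```text
clock: 13.97
tool_pos: [0.5232, -0.3093, 0.0986]
orientation: [180.0, 0.0, -82.9]
force: [0.4, -0.1, -1.9]
opening: 0.0237
gripper_force: 29.9
```

>>> send_rows(plan=[[[0, -1.5, 0, 0, 0, 0], [0, -3.5, 0, 0, 0, 0], [0, -4.6, 0, 0, 0, 0], [0, -4.6, 0, 0, 0, 0], [0, -4.6, 0, 0, 0, 0], [-1, -4.6, 0, 0, 0, 0], [-2, -4.6, 0, 0, 0, 0], [-2.6, -4.6, 0, 0, 0, 0]]])

```text
clock: 14.63
tool_pos: [0.5649, -0.2747, 0.0991]
orientation: [180.0, 0.0, -82.8]
force: [-0.6, -0.1, -0.7]
opening: 0.0235
gripper_force: 29.9
```

```bash
cat >> h.py <<'E'
def st():
    t,M,o=tool(); a=np.radians(97.2); d=np.array([np.cos(a),np.sin(a),0]); n=np.array([-d[1],d[0],0]); O=np.array([.5243,-.129,0])
    print("tip stand x,y / tcp z",((t-M[:,0]*.116-O)@np.c_[d,n,[0,0,1]]).round(4),"yaw",o["orientation"][2].round(2),"F",o["force"].round(1),o["opening"].round(4),"t",o["clock"])
E
python3 -c "
from h import *
st()"
```

```text
Traceback (most recent call last):
  File "h.py", line 39, in st
    print("tip stand x,y / tcp z",((t-M[:,0]*.116-O)@np.c_[d,n,[0,0,1]]).round(4),"yaw",o["orientation"][2].round(2),"F",o["force"].round(1),o["opening"].round(4),"t",o["clock"])
                                                                                                                                             ^^^^^^^^^^^^^^^^^^
AttributeError: 'float' object has no attribute 'round'
```

>>> send_rows(plan=[[[-0.9, 0, 0, 0, 0, 0], [-1.8, 0, 0, 0, 0, 0], [-2.7, 0, 0, 0, 0, 0], [-3.6, 0, 0, 0, 0, 0], [-4.5, 0, 0, 0, 0, 0], [-5.4, 0, 0, 0, 0, 0], [-6.3, 0, 0, 0, 0, 0], [-7.2, 0, 0, 0, 0, 0]]])

```text
clock: 15.3
tool_pos: [0.5567, -0.2037, 0.099]
orientation: [180.0, 0.0, -82.8]
force: [-0.0, -0.3, -1.9]
opening: 0.0238
gripper_force: 29.9
```

>>> send_rows(plan=[[[-0.5, 0, 0, 0, 0, 0], [-0.5, 0, 0, 0, 0, 0], [-0.5, 0, 0, 0, 0, 0], [-0.5, 0, 0, 0, 0, 0]]])

```text
clock: 15.63
tool_pos: [0.5563, -0.1998, 0.0991]
orientation: [180.0, -0.0, -82.8]
force: [-0.5, -0.6, -0.8]
opening: 0.0233
gripper_force: 29.9
```

>>> send_rows(plan=[[[1, 0, 0, 0, 0, 0], [2.5, 0, 0, 0, 0, 0], [4.5, 0, 0, 0, 0, 0], [6.5, 0, 0, 0, 0, 0], [8.5, 0, 0, 0, 0, 0], [10, 0, 0, 0, 0, 0], [10.5, 0, 0, 0, 0, 0], [10.5, 0, 0, 0, 0, 0]]])

```text
clock: 16.3
tool_pos: [0.569, -0.3055, 0.0985]
orientation: [180.0, 0.0, -82.9]
force: [0.1, 1.4, -1.5]
opening: 0.024
gripper_force: 29.9
```

>>> send_rows(plan=[[[0, -1.5, 0, 0, 0, 0], [0, -3.5, 0, 0, 0, 0], [0, -4.6, 0, 0, 0, 0], [0, -4.6, 0, 0, 0, 0], [0, -4.6, 0, 0, 0, 0], [-1, -4.6, 0, 0, 0, 0], [-2, -4.6, 0, 0, 0, 0], [-2.6, -4.6, 0, 0, 0, 0]]])

```text
clock: 16.97
tool_pos: [0.6108, -0.2709, 0.0991]
orientation: [180.0, 0.0, -82.8]
force: [1.0, 0.7, -1.4]
opening: 0.0233
gripper_force: 29.9
```

```bash
sed -i 's/o\["opening"\].round(4)/round(o["opening"],4)/' h.py
python3 -c "
from h import *
st()"
```

```text
tip stand x,y / tcp z [-0.0356 -0.068   0.0992] yaw -82.78 F [ 1.   0.7 -1.4] 0.0233 t 16.9667
```

>>> send_rows(plan=[[[-0.9, 0, 0, 0, 0, 0], [-1.8, 0, 0, 0, 0, 0], [-2.7, 0, 0, 0, 0, 0], [-3.6, 0, 0, 0, 0, 0], [-4.5, 0, 0, 0, 0, 0], [-5.4, 0, 0, 0, 0, 0], [-6.3, 0, 0, 0, 0, 0], [-7.2, 0, 0, 0, 0, 0]]])

```text
clock: 17.63
tool_pos: [0.6026, -0.2, 0.099]
orientation: [-180.0, -0.0, -82.8]
force: [-0.9, -0.1, -2.2]
opening: 0.0237
gripper_force: 29.9
```

>>> send_rows(plan=[[[-0.7, 0, 0, 0, 0, 0], [-0.7, 0, 0, 0, 0, 0], [-0.7, 0, 0, 0, 0, 0], [-0.7, 0, 0, 0, 0, 0]]])

```text
clock: 17.97
tool_pos: [0.6019, -0.194, 0.0991]
orientation: [-180.0, -0.0, -82.8]
force: [-0.7, 0.3, -1.1]
opening: 0.0237
gripper_force: 29.9
```

>>> send_rows(plan=[[[1, 0, 0, 0, 0, 0], [2.5, 0, 0, 0, 0, 0], [4.5, 0, 0, 0, 0, 0], [6.5, 0, 0, 0, 0, 0], [8.5, 0, 0, 0, 0, 0], [10.2, 0, 0, 0, 0, 0], [10.9, 0, 0, 0, 0, 0], [10.9, 0, 0, 0, 0, 0]]])

```text
clock: 18.63
tool_pos: [0.615, -0.305, 0.0984]
orientation: [180.0, -0.0, -83.0]
force: [0.9, 0.6, -1.9]
opening: 0.0238
gripper_force: 29.9
```

>>> send_rows(plan=[[[0, 2, 0, 0, 0, 0], [0, 5, 0, 0, 0, 0], [0, 8, 0, 0, 0, 0], [0, 11, 0, 0, 0, 0], [0, 13, 0, 0, 0, 0], [0, 13.8, 0, 0, 0, 0], [0, 13.8, 0, 0, 0, 0], [0, 13.8, 0, 0, 0, 0]]])

```text
clock: 19.3
tool_pos: [0.4792, -0.3195, 0.0996]
orientation: [-179.9, -0.0, -82.8]
force: [1.5, -0.6, -0.9]
opening: 0.0236
gripper_force: 29.9
```

```bash
python3 -c "
from h import *
st()"
```

```text
tip stand x,y / tcp z [-0.0674  0.0687  0.0996] yaw -82.79 F [ 1.5 -0.6 -0.9] 0.0236 t 19.3
```

>>> send_rows(plan=[[[-0.8, 0, 0, 0, 0, 0], [-1.6, 0, 0, 0, 0, 0], [-2.4, 0, 0, 0, 0, 0], [-3.2, 0, 0, 0, 0, 0]]])

```text
clock: 19.63
tool_pos: [0.4748, -0.2865, 0.0988]
orientation: [180.0, 0.0, -82.7]
force: [0.2, -0.6, -0.5]
opening: 0.0237
gripper_force: 29.9
```

>>> send_rows(plan=[[[-0.9, 0, 0, 0, 0, 0], [-1.8, 0, 0, 0, 0, 0], [-2.7, 0, 0, 0, 0, 0], [-3.6, 0, 0, 0, 0, 0], [-4.5, 0, 0, 0, 0, 0], [-5.4, 0, 0, 0, 0, 0], [-6.3, 0, 0, 0, 0, 0], [-7.2, 0, 0, 0, 0, 0]]])

```text
clock: 20.3
tool_pos: [0.4654, -0.2153, 0.0991]
orientation: [-180.0, -0.0, -82.8]
force: [0.8, -0.6, -0.9]
opening: 0.0241
gripper_force: 29.9
```

>>> send_rows(plan=[[[-0.7, 0, 0, 0, 0, 0], [-0.7, 0, 0, 0, 0, 0], [-0.7, 0, 0, 0, 0, 0], [-0.7, 0, 0, 0, 0, 0]]])

```text
clock: 20.63
tool_pos: [0.4648, -0.2094, 0.0991]
orientation: [-180.0, -0.0, -82.8]
force: [0.0, 0.1, -1.7]
opening: 0.0238
gripper_force: 29.9
```

>>> send_rows(plan=[[[1, 0, 0, 0, 0, 0], [2.5, 0, 0, 0, 0, 0], [4.5, 0, 0, 0, 0, 0], [6.5, 0, 0, 0, 0, 0], [8.5, 0, 0, 0, 0, 0], [10.2, 0, 0, 0, 0, 0], [10.9, 0, 0, 0, 0, 0], [10.9, 0, 0, 0, 0, 0]]])

```text
clock: 21.3
tool_pos: [0.4781, -0.3194, 0.0985]
orientation: [180.0, 0.0, -82.9]
force: [0.3, 0.6, -0.9]
opening: 0.0238
gripper_force: 29.9
```

```bash
python3 -c "
from h import *
st()
s=snap('top')
for b in blobs(mask(s,20,32,90,60),8): print(cv2.boundingRect(b),cv2.contourArea(b),onz(s,[cv2.minAreaRect(b)[0]],.03).round(3))
goto([.5237,-.3338,.0985],[180,0,-82.88])
"
```

```text
tip stand x,y / tcp z [-0.0671  0.0694  0.0985] yaw -82.92 F [ 0.3  0.6 -0.9] 0.0238 t 21.3
(231, 150, 23, 17) 59.5 [[0.737 0.112 0.03 ]]
(306, 225, 7, 15) 40.0 [[ 0.538 -0.062  0.03 ]]
(301, 224, 6, 12) 23.5 [[ 0.546 -0.046  0.03 ]]
(303, 243, 4, 7) 8.5 [[ 0.502 -0.049  0.03 ]]
row [ 2.09 -4.36 -0.  ] [ 0.04  0.02 -0.02] t 21.4
```

>>> send_rows(plan=[[[1, -1.5, 0, 0, 0, 0], [2.1, -3, 0, 0, 0, 0], [2.1, -4.4, 0, 0, 0, 0], [2.1, -4.4, 0, 0, 0, 0], [2.1, -4.4, 0, 0, 0, 0], [2.1, -4.4, 1, 0, 0, 0], [2.1, -4.4, 2, 0, 0, 0], [2.1, -4.4, 3, 0, 0, 0]]])

```text
clock: 22.02
tool_pos: [0.5239, -0.3322, 0.0679]
orientation: [180.0, 0.0, -82.8]
force: [-0.2, 0.1, -1.7]
opening: 0.0236
gripper_force: 29.9
```

```bash
python3 -c "
from h import *
st()
goto([.5237,-.3338,.0325],[180,0,-82.88])
"
```

```text
tip stand x,y / tcp z [-0.0855  0.0259  0.068 ] yaw -82.78 F [-0.2  0.1 -1.7] 0.0236 t 22.0167
row [0.16 0.03 3.54] [0.02 0.03 0.1 ] t 22.0
```

>>> send_rows(plan=[[[0.1, 0, 0.8, 0, 0, 0], [0.1, 0, 1.6, 0, 0, 0], [0.1, 0, 2.4, 0, 0, 0], [0.1, 0, 3, 0, 0, 0], [0.1, 0, 3.3, 0, 0, 0], [0.1, 0, 3.4, 0, 0, 0], [0.1, 0, 3.4, 0, 0, 0]]])

```text
clock: 22.6
tool_pos: [0.5247, -0.3338, 0.0348]
orientation: [180.0, 0.0, -82.8]
force: [0.2, -0.5, -0.4]
opening: 0.024
gripper_force: 29.9
```

```bash
python3 -c "
from h import *
st()
print(ctrl.get_obs()['moment'])
"
```

```text
tip stand x,y / tcp z [-0.0872  0.0253  0.0348] yaw -82.78 F [ 0.2 -0.5 -0.4] 0.024 t 22.6
[-0.01876968  0.0957426   0.01693883]
```

>>> send_rows(plan=[[[0, 0.1, 0.1, 0, 0, 0], [0, 0.1, 0.1, 0, 0, 0], [0, 0.1, 0.1, 0, 0, 0], [0, 0.1, 0.1, 0, 0, 0]]])

```text
clock: 22.93
tool_pos: [0.5239, -0.3339, 0.0344]
orientation: [-180.0, -0.0, -82.8]
force: [0.3, 0.7, -0.5]
opening: 0.0238
gripper_force: 29.9
```

>>> send_rows(plan=[[[0, 0, 0, 0, 0, 0], [0, 0, 0, 0, 0, 0], [0, 0, 0, 0, 0, 0], [0, 0, 0, 0, 0, 0], [0, 0, 0, 0, 0, 0], [0, 0, 0, 0, 0, 0], [0, 0, 0, 0, 0, 0], [0, 0, 0, 0, 0, 0]]], fingers=0.85)

```text
clock: 23.6
tool_pos: [0.5238, -0.3338, 0.034]
orientation: [180.0, 0.0, -82.8]
force: [-0.3, 0.3, 0.2]
opening: 0.0708
gripper_force: 0.0
```

>>> send_rows(plan=[[[0, 0, -2, 0, 0, 0], [0, 0, -5, 0, 0, 0], [0, 0, -9, 0, 0, 0], [0, 0, -13, 0, 0, 0], [0, 0, -17, 0, 0, 0], [0, 0, -21, 0, 0, 0], [0, 0, -21, 0, 0, 0], [0, 0, -21, 0, 0, 0]]])

```text
clock: 24.27
tool_pos: [0.525, -0.3343, 0.2474]
orientation: [-179.7, -0.2, -82.8]
force: [-0.1, 1.3, -1.5]
opening: 0.0745
gripper_force: 0.0
```

```bash
python3 -c "
from h import *
st()
s=snap('wrist'); 
for x in blobs(mask(s,172,6),300)[:2]:
    r=cv2.minAreaRect(x); print(r,onz(s,cv2.boxPoints(r),.062).round(4).tolist())
goto([.52,-.26,.25],[180,0,-83])
"
```

```text
tip stand x,y / tcp z [-0.0878  0.0251  0.2471] yaw -82.78 F [-0.1  1.3 -1.5] 0.0745 t 24.2667
((328.9999694824219, 195.99998474121094), (23.999996185302734, 61.99999237060547), 0.0) [[0.5336, -0.3133, 0.062], [0.5406, -0.3721, 0.062], [0.5187, -0.3749, 0.062], [0.5106, -0.3163, 0.062]]
((462.238037109375, 234.46507263183594), (18.30467414855957, 38.393558502197266), 7.594642639160156) [[0.4003, -0.3044, 0.062], [0.4039, -0.3426, 0.062], [0.3863, -0.3425, 0.062], [0.3822, -0.3042, 0.062]]
row [-7.37 -0.53 -0.5 ] [-0.13 -0.03  0.21] t 24.3
```

>>> send_rows(plan=[[[-2, 0, -4, 0, 0, 0], [-6, -1, -5, 0, 0, 0], [-31.2, -3.3, -5.2, 0, 0, 0], [-31.2, -3.3, -5.2, 0, 0, 0], [-31.2, -3.3, -5.2, 0, 0, 0], [-31.2, -3.3, -5.2, 0, 0, 0], [-31.2, -3.3, -5.2, 0, 0, 0], [-31.2, -3.3, -5.2, 0, 0, 0]]])

```text
clock: 24.98
tool_pos: [0.5163, -0.0241, 0.2945]
orientation: [179.9, -0.0, -82.8]
force: [0.7, 0.7, -0.1]
opening: 0.0744
gripper_force: 0.0
```

>>> send_rows(plan=[[[-3, -0.4, 0, 0, 0, 0], [-3, -0.4, 0, 0, 0, 0], [-3, -0.4, 0, 0, 0, 0], [-3, -0.4, 0, 0, 0, 0]]])

```text
clock: 25.32
tool_pos: [0.5172, 0.0044, 0.2948]
orientation: [179.9, -0.0, -82.7]
force: [-0.2, -0.6, -0.6]
opening: 0.0747
gripper_force: 0.0
```

```bash
python3 -c "
from h import *
st()
s=snap('wrist'); t=snap('top'); cv2.imwrite('pics/m.png',np.vstack([s['img'][:280,:,::-1],cv2.resize(t['img'][130:310,110:400,::-1],(516,320))[:, :516] if 0 else np.pad(cv2.resize(t['img'][130:310,110:400,::-1],(516,320)),((0,0),(0,124),(0,0)))]))
"
```

```text
tip stand x,y / tcp z [ 0.2492 -0.0095  0.2947] yaw -82.73 F [-0.2 -0.6 -0.6] 0.0747 t 25.3167
```

View pics/m.png

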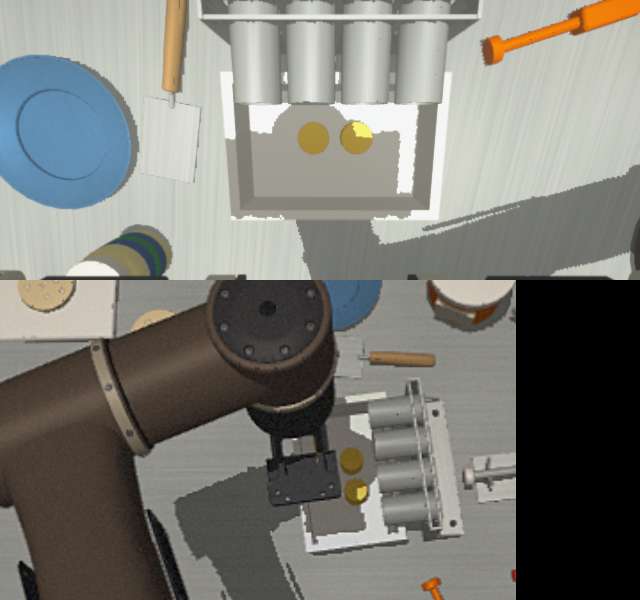

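```bash
python3 -c "
from h import *
s=snap('wrist')
B=onz(s,[(231,219),(437,218.5),(450,72),(221,72)],.08)[:,:2]; print(B.round(4))
e=B[0]-B[1]; print(np.degrees(np.arctan2(e[1],e[0])),np.linalg.norm(e)); c=B.mean(0); m=(B[0]+B[1])/2
print(c,m)
a=np.arctan2(e[1],e[0])+np.pi/2; u=np.array([np.cos(a),np.sin(a)]); g=m-.005*u-0*u; print('grip',g)
goto([*g,.25],[180,0,-180+np.degrees(a)-90])
"
```

```text
[[ 0.6145  0.0355]
 [ 0.4013  0.0084]
 [ 0.4186 -0.1315]
 [ 0.6309 -0.105 ]]
7.24491295552574 0.21485779936085983
[ 0.51634648 -0.04816694] [0.50789661 0.02190793]
grip [0.50852717 0.01694785]
row [-1.46  0.72  4.54] [ 4.000e-02 -6.000e-02  8.989e+01] t 25.5
```

>>> send_rows(plan=[[[-1.4, 0.8, 0, 0, 0, 89.9], [-1.4, 0.8, 0, 0, 0, 89.9], [-1.4, 0.8, 0, 0, 0, 89.9], [-1.4, 0.8, 0, 0, 0, 89.9], [-1.4, 0.8, 0, 0, 0, 89.9], [-1.4, 0.8, 0, 0, 0, 89.9], [-1.4, 0.8, 0, 0, 0, 89.9], [-1.4, 0.8, 0, 0, 0, 89.9]]], fingers=0.7)

```text
clock: 26.13
tool_pos: [0.5079, 0.0161, 0.2958]
orientation: [180.0, -0.0, -140.5]
force: [-0.2, -0.8, 0.6]
opening: 0.0616
gripper_force: 0.0
```

```bash
python3 -c "
from h import *
goto([.5088,.0168,.15],[180,0,-172.7])
"
```

```text
row [-0.12 -0.   14.58] [ 0.000e+00 -2.000e-02  3.215e+01] t 26.1
```

>>> send_rows(plan=[[[-0.1, 0, 0, 0, 0, 32.2], [-0.1, 0, 0, 0, 0, 32.2], [-0.1, 0, 2, 0, 0, 32.2], [-0.1, 0, 5, 0, 0, 32.2], [-0.1, 0, 9, 0, 0, 32.2], [-0.1, 0, 13, 0, 0, 32.2], [-0.1, 0, 14.5, 0, 0, 32.2], [-0.1, 0, 14.5, 0, 0, 32.2]]])

```text
clock: 26.8
tool_pos: [0.506, 0.016, 0.1468]
orientation: [-179.9, -0.4, -172.4]
force: [-0.1, -0.3, -0.3]
opening: 0.0614
gripper_force: 0.0
```

```bash
python3 -c "
from h import *
goto([.5088,.0168,.0575],[180,0,-172.7])
s=snap('wrist'); g=cv2.cvtColor(s['img'],cv2.COLOR_RGB2GRAY)
print(g[250,240:430:4]); print(proj(s,[[.5088,.0168,.08]]))
"
```

```text
row [-0.36  0.06  8.92] [-0.08 -0.44  0.27] t 26.8
[101  91  90  89  88 128 127 128 128 128 128 128 128 127 128 127 127 127
 128 128 128 128 127 127 101  99 100 100  99 100  98  99  98  97  96  97
  96  96  96  97  96  97  98  97 151 169 170 172]
[[324.73595505 251.53620914]]
```

>>> send_rows(plan=[[[-0.2, 0, 3, 0, 0, 0], [-0.2, 0, 6, 0, 0, 0], [-0.2, 0, 8, 0, 0, 0], [-0.2, 0, 9, 0, 0, 0], [-0.2, 0, 9, 0, 0, 0], [-0.2, 0, 9, 0, 0, 0]]])

```text
clock: 27.35
tool_pos: [0.5119, 0.0182, 0.0623]
orientation: [-180.0, 0.1, -172.3]
force: [0.7, -0.9, 0.3]
opening: 0.0614
gripper_force: 0.0
```

>>> send_rows(plan=[[[0, 0, 0, 0, 0, 0], [0, 0, 0, 0, 0, 0], [0, 0, 0, 0, 0, 0], [0, 0, 0, 0, 0, 0], [0, 0, 0, 0, 0, 0], [0, 0, 0, 0, 0, 0], [0, 0, 0, 0, 0, 0], [0, 0, 0, 0, 0, 0]]], fingers=0)

```text
clock: 28.02
tool_pos: [0.5107, 0.0182, 0.061]
orientation: [-180.0, -0.0, -172.3]
force: [-0.1, 0.2, -0.5]
opening: 0.0137
gripper_force: 0.0
```

>>> send_rows(plan=[[[0, 0, 0, 0, 0, 0], [0, 0, 0, 0, 0, 0], [0, 0, 0, 0, 0, 0], [0, 0, 0, 0, 0, 0], [0, 0, 0, 0, 0, 0]]])

```text
clock: 28.43
tool_pos: [0.5107, 0.0181, 0.061]
orientation: [-180.0, -0.0, -172.3]
force: [-0.4, -2.8, 1.2]
opening: 0.0096
gripper_force: 30.0
```

>>> send_rows(plan=[[[0, 0.6, 0, 0, 0, 0], [0, 1.8, 0, 0, 0, 0], [0, 3.2, 0, 0, 0, 0], [0, 4.8, 0, 0, 0, 0], [0, 6.4, 0, 0, 0, 0], [0, 8, 0, 0, 0, 0], [0, 9.4, 0, 0, 0, 0], [0, 10, 0, 0, 0, 0]]])

```text
clock: 29.1
tool_pos: [0.4971, 0.1187, 0.061]
orientation: [-180.0, -0.0, -172.2]
force: [1.0, -3.1, 3.1]
opening: 0.0099
gripper_force: 30.0
```

>>> send_rows(plan=[[[0, 0, 0, 0, 0, 0], [0, 0, 0, 0, 0, 0], [0, 0, 0, 0, 0, 0], [0, 0, 0, 0, 0, 0], [0, 0, 0, 0, 0, 0], [0, 0, 0, 0, 0, 0], [0, 0, 0, 0, 0, 0], [0, 0, -0.5, 0, 0, 0]]], fingers=0.5)

```text
clock: 29.77
tool_pos: [0.4968, 0.1168, 0.0654]
orientation: [-180.0, -0.1, -172.3]
force: [-0.4, -0.5, -0.1]
opening: 0.0438
gripper_force: 0.0
```

>>> send_rows(plan=[[[0, 0, -3, 0, 0, 0], [0, 0, -7, 0, 0, 0], [0, 0, -11, 0, 0, 0], [0, 0, -15, 0, 0, 0], [0, 0, -19, 0, 0, 0], [0, 0, -21, 0, 0, 0], [0, 0, -21, 0, 0, 0], [0, 0, -21, 0, 0, 0]]])

```text
clock: 30.43
tool_pos: [0.4976, 0.1175, 0.2778]
orientation: [179.9, 0.2, -172.3]
force: [-0.0, 0.1, -1.6]
opening: 0.0441
gripper_force: 0.0
```

```bash
python3 -c "
from h import *
t=snap('top','n_top'); c=snap('scene','n_scene'); w=snap('wrist','n_wrist')
for v,n in ((t,'top'),(c,'scene'),(w,'wrist')):
    for b in blobs(mask(v,105,125),700)[:2]:
        r=cv2.minAreaRect(b); print(n,cv2.contourArea(b),np.round(r[0]),r[1],r[2],onz(v,cv2.boxPoints(r),.03)[:,:2].round(3).tolist())
goto([.495,.25,.3],[180,0,-172])
"
```

```text
top 1810.5 [158. 265.] (49.352962493896484, 55.99872589111328) 60.64224624633789 [[0.476, 0.432], [0.548, 0.303], [0.434, 0.235], [0.363, 0.362]]
scene 3091.5 [482. 239.] (95.45940399169922, 45.961936950683594) 45.0 [[0.424, 0.263], [0.317, 0.417], [0.62, 0.421], [0.69, 0.287]]
scene 1473.5 [ 64. 158.] (60.36928176879883, 28.481918334960938) 71.96571350097656 [[-0.429, -0.727], [-0.465, -0.64], [-0.048, -0.566], [-0.026, -0.64]]
wrist 17265.5 [534. 211.] (131.01751708984375, 159.46575927734375) 11.659292221069336 [[0.571, 0.28], [0.394, 0.273], [0.403, 0.414], [0.583, 0.44]]
row [-1.62 13.21 -2.51] [-0.03 -0.1  -0.29] t 30.6
```

```bash
python3 -c "
from h import *
goto([.57,.345,.3],[180,0,-172.3])
"
```

```text
row [-10.33  21.61  -2.53] [-0.03 -0.1   0.01] t 30.6
```

>>> send_rows(plan=[[[-10.3, 21.6, -2.5, 0, 0, 0], [-10.3, 21.6, -2.5, 0, 0, 0], [-10.3, 21.6, -2.5, 0, 0, 0], [-10.3, 21.6, -2.5, 0, 0, 0], [-10.3, 21.6, -2.5, 0, 0, 0], [-10.3, 21.6, -2.5, 0, 0, 0], [-10.3, 21.6, -2.5, 0, 0, 0], [-10.3, 21.6, -2.5, 0, 0, 0]]], fingers=1)

```text
clock: 31.25
tool_pos: [0.57, 0.3466, 0.2979]
orientation: [-179.8, -0.2, -172.2]
force: [0.2, -1.0, -1.0]
opening: 0.0866
gripper_force: 0.0
```

```bash
python3 -c "
from h import *
import pickle
st()
w=snap('wrist','p1'); pickle.dump(w,open('p1.pkl','wb'))
cv2.imwrite('pics/p1.png',w['img'][:,:,::-1])
for b in blobs(mask(w,105,125,120,30),700)[:2]:
    r=cv2.minAreaRect(b); q=onz(w,cv2.boxPoints(r),.028)[:,:2]; print(cv2.contourArea(b),r,q.round(4).tolist(),q.mean(0)); e=np.roll(q,-1,0)-q; print(np.linalg.norm(e,axis=1),np.degrees(np.arctan2(e[:,1],e[:,0])))
"
```

```text
tip stand x,y / tcp z [ 0.4674 -0.221   0.2975] yaw -172.19 F [ 0.2 -1.  -1. ] 0.0866 t 31.25
24520.0 ((334.9739685058594, 137.49725341796875), (133.94418334960938, 212.45777893066406), 6.009006023406982) [[0.6339, 0.2715], [0.4024, 0.2754], [0.3967, 0.415], [0.6295, 0.4348]] [0.51561332 0.34916801]
[0.23153068 0.13970546 0.23369993 0.16332545] [179.03711473  92.3409281    4.85720343 -88.47603367]
```

View pics/p1.png

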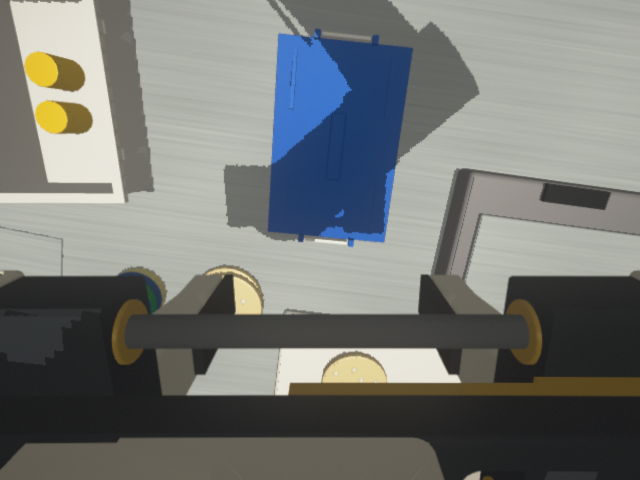

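```bash
cat >> h.py <<'E'
def rect(s,uv,z):
    q=onz(s,uv,z)[:,:2]; e=np.roll(q,-1,0)-q; L=np.linalg.norm(e,axis=1)
    i=0 if L[0]>L[1] else 1
    v=e[i]-e[i+2]; a=np.degrees(np.arctan2(v[1],v[0])); a=(a+90)%180-90
    print("rect z",z,"c",q.mean(0).round(4),"yaw",a.round(2),"L",L.round(4)); return q.mean(0),a
def quad(s,m,z):
    "four corners of the largest blob, sides fitted"
    b=blobs(m,500)[0]; h=cv2.convexHull(b); k=.01
    while 1:
        p=cv2.approxPolyDP(h,k*cv2.arcLength(h,True),True)
        if len(p)<=4: break
        k+=.005
    p=p.reshape(-1,2); print(p.tolist()); return rect(s,p,z)
E
python3 -c "
from h import *
import pickle
w=pickle.load(open('p1.pkl','rb'))
rect(w,[(279,35),(411,48),(384,242),(268,233)],.030)
rect(w,[(279,35),(411,48),(384,242),(268,233)],.036)
print('handle',onz(w,[(336,112),(334,181)],.06),'rice',onz(w,[(237,290)],.024))
h=cv2.cvtColor(w['img'],cv2.COLOR_RGB2HSV)[:,:,2]
print(h[105:190:4,310:360:2])
"
```

```text
rect z 0.03 c [0.5163 0.3499] yaw 2.44 L [0.1386 0.2141 0.1406 0.2154]
rect z 0.036 c [0.5161 0.3498] yaw 2.44 L [0.1367 0.2111 0.1386 0.2124]
handle [[0.48063733 0.34523187 0.06      ]
 [0.55066449 0.35314138 0.06      ]] rice [[0.71029672 0.25130908 0.024     ]]
[[203 203 204 204 204 204 204 203 203 204 204 203 205 204 204 126 109 108
  108 107 108 108 109 108 108]
 [203 203 203 204 204 205 204 204 203 204 203 203 198 125 109 110 109 109
  108 108 108 108 108 108 108]
 [203 203 203 203 203 204 204 204 204 204 147 107 105 104 104 103 101 102
  107 107 107 107 107 107 107]
 [203 204 204 203 204 203 205 198 125 110 107 102 108 110 109 109 109 105
   96 108 107 108 107 107 107]
 [203 204 203 203 203 203 124 109 107 109 101 103 108 109 109 109 109 103
  100 107 107 107 107 107 106]
 [202 202 202 197 128 112 109 109 109 108  96 105 109 108 109 108 108 101
  106 108 107 108 107 106 107]
 [202 149 116 109 108 108 108 108 108 107  95 106 108 109 109 107 107  99
  106 107 108 106 107 106 106]
 [109 109 109 109 108 108 108 108 108 107  99 107 108 107 107 107 106  97
  107 107 106 107 106 107 
[... 775 characters left out ...]
97 102 106 106 105 106 104  98 105 106
  106 105 106 105 106 106 106]
 [106 106 106 106 105 106 106 105  93 103 106 105 104 105 105  97 105 106
  106 106 105 104 105 106 106]
 [106 106 106 107 106 106 106 105  96 104 104 105 105 105 102  95 104 106
  106 106 106 105 106 107 105]
 [106 105 106 106 106 106 106 104  97 103 104 104 104 105 100  99 106 105
  106 105 106 105 106 105 106]
 [106 107 106 106 105 106 105 105 106 105 106 104 103 102 103 106 105 106
  105 106 105 106 106 105 106]
 [105 105 105 105 105 105 105 104 105 105 104 105 105 105 105 106 105 106
  105 104 106 105 105 105 105]
 [105 105 105 104 104 105 104 105 105 104 104 104 105 104 104 104 105 105
  104 104 105 105 105 105 105]]
```

```bash
python3 -c "
from h import *
import pickle
w=pickle.load(open('p1.pkl','rb'))
rect(w,[(331,114),(345,114),(340,179),(326,179)],.060)
goto([.5163,.3499,.13],[180,0,-177.56])
"
```

```text
rect z 0.06 c [0.5155 0.3497] yaw 3.65 L [0.0143 0.0665 0.015  0.0666]
row [ 5.2   1.21 16.87] [-0.14 -0.17  5.33] t 31.3
```

>>> send_rows(plan=[[[2.5, 0.6, 3, 0, 0, 3], [5.2, 1.2, 6, 0, 0, 5.3], [5.2, 1.2, 10, 0, 0, 5.3], [5.2, 1.2, 13, 0, 0, 5.3], [5.2, 1.2, 13, 0, 0, 5.3], [5.2, 1.2, 13, 0, 0, 5.3], [5.2, 1.2, 13, 0, 0, 5.3]]])

```text
clock: 31.88
tool_pos: [0.5183, 0.3501, 0.1731]
orientation: [179.9, 0.1, -177.6]
force: [0.6, 1.5, 0.2]
opening: 0.0873
gripper_force: 0.0
```

```bash
python3 -c "
from h import *
import pickle
st(); t,M,o=tool(); print(t)
w=snap('wrist','p2'); pickle.dump(w,open('p2.pkl','wb'))
quad(w,mask(w,105,125,120,30)[:272],.030)
p=pickle.load(open('p1.pkl','rb'))
print(proj(w,[[.5163-.1,.35-.07,.03],[.5163-.1,.35+.07,.03],[.4805,.3475,.06],[.5505,.3520,.06]]))
g=cv2.cvtColor(w['img'],cv2.COLOR_RGB2GRAY); c=cv2.Canny(g,15,40)
for r in range(150,272,15): print(r,np.flatnonzero(c[r,180:480])+180)
goto([.5163,.3499,.032],[180,0,-177.56])
"
```

```text
tip stand x,y / tcp z [ 0.4664 -0.1697  0.1733] yaw -177.59 F [0.6 1.5 0.2] 0.0873 t 31.8833
[0.51833792 0.35007422 0.17309603]
[[416, 76], [404, 271], [245, 271], [232, 76]]
rect z 0.03 c [0.4873 0.3489] yaw 2.42 L [0.1584 0.1395 0.1583 0.139 ]
[[237.3803607   83.69237618]
 [420.97532979  91.85545168]
 [322.60788161 177.51303064]
 [324.90477036 266.72071506]]
150 [235 256 260 262 277 412 423]
165 [237 257 261 264 265 411]
180 [196 197 238 240 241 242 243 244 245 246 247 250 251 252 313 335 401 403
 404 410]
195 [196 238 313 335 409]
210 [197 239 313 335 408]
225 [200 240 313 334 359 362 407]
240 [201 241 313 334 349 361 406]
255 [203 242 313 334 405 479]
270 [243 329 380 381 385 386 387 388 389 390 391 392 393 394 395 396 397 398
 399 400 401 402 404 477]
row [ 0.27 -0.08 14.16] [ 0.11  0.16 -0.03] t 31.9
```

>>> send_rows(plan=[[[0.2, 0, 3.5, 0, 0, 0], [0.2, 0, 7, 0, 0, 0], [0.2, 0, 10.5, 0, 0, 0], [0.2, 0, 12.5, 0, 0, 0], [0.2, 0, 12.5, 0, 0, 0], [0.2, 0, 12.5, 0, 0, 0]]])

```text
clock: 32.43
tool_pos: [0.5161, 0.3504, 0.0471]
orientation: [180.0, 0.0, -177.6]
force: [0.9, -0.3, 1.4]
opening: 0.0878
gripper_force: 0.0
```

```bash
python3 -c "
from h import *
import pickle
w,p=[pickle.load(open(f'p{i}.pkl','rb')) for i in (2,1)]
print(tri(w,[(324,178),(232,76),(416,76)],p,[(338,114),(279,35),(411,48)]))
goto([.5163,.3499,.033],[180,0,-177.7])
print(tool()[2]['force'])
"
```

```text
(array([[0.48200772, 0.34813737, 0.0509812 ],
       [0.41070589, 0.27490585, 0.02375779],
       [0.40500815, 0.41543435, 0.02671738]]), array([0.00080302, 0.00084366, 0.00053106]))
row [-0.02 -0.05  1.41] [0.   0.04 0.13] t 32.4
[ 0.93858844 -0.34947773  1.44035264]
```

>>> send_rows(plan=[[[0, 0, 0.5, 0, 0, 0], [0, 0, 1, 0, 0, 0], [0, 0, 1.3, 0, 0, 0], [0, 0, 1.3, 0, 0, 0], [0, 0, 1.3, 0, 0, 0]]])

```text
clock: 32.85
tool_pos: [0.5154, 0.3502, 0.0335]
orientation: [180.0, 0.0, -177.6]
force: [1.1, -0.1, 0.4]
opening: 0.0876
gripper_force: 0.0
```

>>> send_rows(plan=[[[0, 0, 0, 0, 0, 0], [0, 0, 0, 0, 0, 0], [0, 0, 0, 0, 0, 0], [0, 0, 0, 0, 0, 0], [0, 0, 0, 0, 0, 0], [0, 0, 0, 0, 0, 0], [0, 0, 0, 0, 0, 0], [0, 0, 0, 0, 0, 0]]], fingers=0)

```text
clock: 33.52
tool_pos: [0.5152, 0.35, 0.033]
orientation: [-180.0, -0.0, -177.6]
force: [0.2, 0.2, -0.9]
opening: 0.0396
gripper_force: 0.0
```

>>> send_rows(plan=[[[0, 0, 0, 0, 0, 0], [0, 0, 0, 0, 0, 0], [0, 0, 0, 0, 0, 0], [0, 0, 0, 0, 0, 0], [0, 0, 0, 0, 0, 0], [0, 0, 0, 0, 0, 0]]])

```text
clock: 34.02
tool_pos: [0.5151, 0.3498, 0.0329]
orientation: [-180.0, -0.0, -177.6]
force: [-0.5, -1.4, -0.3]
opening: 0.0161
gripper_force: 30.0
```

>>> send_rows(plan=[[[0, 0, -1, 0, 0, 0], [0, 0, -4, 0, 0, 0], [0, 0, -8, 0, 0, 0], [0, 0, -12, 0, 0, 0], [0, 0, -15, 0, 0, 0], [0, 0, -15, 0, 0, 0], [0, 0, -15, 0, 0, 0]]])

```text
clock: 34.6
tool_pos: [0.5158, 0.3509, 0.1859]
orientation: [179.8, 0.2, -177.6]
force: [-0.6, 0.3, -2.6]
opening: 0.0162
gripper_force: 30.0
```

```bash
python3 -c "
from h import *
import pickle
p=pickle.load(open('p1.pkl','rb'))
print('p1 corner',onz(p,[(126,203),(104,0)],.08).round(4))
st(); s=snap('top','q_top'); c=snap('scene','q_scene')
e=np.array([np.cos(np.radians(7.7)),np.sin(np.radians(7.7)),0]);u=np.array([-e[1],e[0],0]); C=np.array([.5028,.0514,.08])
K=[C+a*.108*e+b*.071*u for a,b in ((1,1),(1,-1),(-1,-1),(-1,1))]; print('pred',np.round(K,4).tolist())
for v,n in ((s,'top'),(c,'scene')):
    print(n,proj(v,K).round(1).tolist())
    h=cv2.cvtColor(v['img'],cv2.COLOR_RGB2HSV); m=((h[:,:,1]<45)&(h[:,:,2]>175)).astype(np.uint8)
    g=v['img'].max(2)
    for k in proj(v,[C+.108*e,C+.071*u,C-.108*e,C-.071*u]).round().astype(int): print(k,'row',g[k[1],k[0]-8:k[0]+9].tolist(),'col',g[k[1]-8:k[1]+9,k[0]].tolist())
"
```

```text
p1 corner [[0.5999 0.142  0.08  ]
 [0.4159 0.1257 0.08  ]]
tip stand x,y / tcp z [ 0.4675 -0.1673  0.1863] yaw -177.58 F [-0.6  0.3 -2.6] 0.0162 t 34.6
pred [[0.6003, 0.1362, 0.08], [0.6193, -0.0045, 0.08], [0.4053, -0.0334, 0.08], [0.3863, 0.1073, 0.08]]
top [[231.2, 205.2], [286.1, 197.4], [297.9, 280.7], [241.4, 288.8]]
[259 201] row [118, 115, 115, 109, 111, 114, 131, 143, 148, 146, 166, 180, 183, 181, 185, 183, 181] col [123, 126, 124, 126, 127, 126, 121, 121, 148, 181, 184, 191, 135, 78, 69, 77, 76]
[236 246] row [123, 120, 122, 127, 122, 116, 121, 114, 170, 180, 183, 194, 89, 66, 66, 90, 95] col [183, 182, 181, 186, 186, 187, 190, 192, 170, 170, 147, 148, 151, 131, 109, 107, 112]
[270 285] row [195, 195, 196, 163, 163, 127, 124, 90, 60, 58, 54, 59, 57, 59, 60, 60, 63] col [179, 181, 178, 183, 179, 179, 184, 198, 60, 61, 60, 130, 126, 118, 119, 119, 125]
[292 238] row [183, 178, 179, 179, 182, 178, 190, 173, 47, 60, 79, 133, 119, 118, 118, 124, 122] col [75, 81, 55, 53, 52, 52, 53, 54, 47, 75, 114, 113, 141, 144, 179, 177, 175]
scene [[419.7, 259.9], [361.3, 279.7], [315.5, 223.1], [368.9, 207.8]]
[391 270] row [180, 179, 179, 179, 174, 158, 153, 135, 117, 112, 97, 97, 97, 97, 97, 97, 97] col [89, 92, 94, 102, 154, 180, 179, 158, 117, 97, 98, 98, 97, 97, 97, 97, 98]
[393 232] row [88, 87, 87, 99, 142, 179, 181, 177, 167, 143, 127, 127, 127, 128, 128, 128, 129] col [129, 129, 130, 130, 130, 130, 128, 143, 167, 177, 179, 178, 158, 115, 91, 87, 88]
[343 215] row [130, 131, 131, 131, 131, 132, 144, 146, 158, 162, 168, 173, 179, 179, 179, 177, 161] col [131, 132, 132, 133, 134, 132, 130, 132, 158, 179, 177, 144, 98, 98, 98, 98, 97]
[337 250] row [93, 87, 88, 87, 88, 88, 88, 87, 91, 118, 160, 179, 179, 179, 179, 179, 179] col [149, 174, 177, 179, 179, 179, 159, 118, 91, 87, 88, 88, 88, 87, 87, 88, 87]
```

```bash
python3 -c "
from h import *
t,M,o=tool(); print(t,o['orientation'])
L=t+[0,0,-.003]; e=-M[:,0];u=M[:,1]; 
for n in ('top','scene'):
    v=snap(n); m=mask(v,105,125,110,20)
    for off in (.04,-.04):
      for nm,sg in (('+e',1),('-e',-1)):
        xs=np.arange(.095,.121,.001)*sg
        k=proj(v,[L+x*e+off*u for x in xs]); w=cv2.remap(m*255,k[:,0].astype(np.float32),k[:,1].astype(np.float32),cv2.INTER_LINEAR).ravel()
        print(n,off,nm,[(round(x*1000),int(q)) for x,q in zip(xs,w)][::2])
"
```

```text
[0.51451206 0.34955791 0.18242136] [-1.79983894e+02 -6.46510687e-02 -1.77599385e+02]
top 0.04 +e [(95, 249), (97, 255), (99, 255), (101, 255), (103, 255), (105, 255), (107, 231), (109, 32), (111, 0), (113, 0), (115, 0), (117, 0), (119, 0)]
top 0.04 -e [(-95, 255), (-97, 255), (-99, 255), (-101, 255), (-103, 255), (-105, 255), (-107, 255), (-109, 32), (-111, 0), (-113, 0), (-115, 0), (-117, 0), (-119, 0)]
top -0.04 +e [(95, 255), (97, 255), (99, 255), (101, 255), (103, 255), (105, 255), (107, 255), (109, 64), (111, 0), (113, 0), (115, 0), (117, 0), (119, 0)]
top -0.04 -e [(-95, 255), (-97, 255), (-99, 255), (-101, 255), (-103, 255), (-105, 255), (-107, 139), (-109, 5), (-111, 0), (-113, 0), (-115, 0), (-117, 0), (-119, 0)]
scene 0.04 +e [(95, 255), (97, 255), (99, 255), (101, 255), (103, 255), (105, 255), (107, 255), (109, 154), (111, 16), (113, 0), (115, 0), (117, 0), (119, 0)]
scene 0.04 -e [(-95, 0), (-97, 0), (-99, 0), (-101, 0), (-103, 0), (-105, 0), (-107, 0), (-109, 0), (-111, 0), (-113, 0), (-115, 0), (-117, 0), (-119, 0)]
scene -0.04 +e [(95, 255), (97, 255), (99, 255), (101, 255), (103, 255), (105, 255), (107, 255), (109, 255), (111, 135), (113, 0), (115, 0), (117, 0), (119, 0)]
scene -0.04 -e [(-95, 255), (-97, 255), (-99, 255), (-101, 255), (-103, 255), (-105, 247), (-107, 143), (-109, 40), (-111, 0), (-113, 0), (-115, 0), (-117, 0), (-119, 0)]
```

```bash
python3 -c "
from h import *
e=np.array([np.cos(np.radians(7.7)),np.sin(np.radians(7.7)),0]);u=np.array([-e[1],e[0],0]); C=np.array([.5028,.0514,.08])
for n in ('top','scene'):
    v=snap(n); g=v['img'].max(2)
    for nm,d,o,h,offs in (('e',e,u,.108,(.04,-.04)),('u',u,e,.071,(.07,0,-.07))):
      for off in offs:
        for sg in (1,-1):
          xs=sg*(h+np.arange(-.012,.0121,.0015))
          k=proj(v,[C+x*d+off*o for x in xs]).astype(np.float32); w=cv2.remap(g,k[:,0],k[:,1],cv2.INTER_LINEAR).ravel()
          print(n,nm,off,sg,w.tolist())
"
```

```text
top e 0.04 1 [74, 110, 144, 172, 188, 185, 183, 181, 157, 132, 126, 123, 124, 124, 125, 125, 124]
top e 0.04 -1 [180, 180, 181, 181, 181, 184, 187, 158, 120, 80, 57, 60, 89, 126, 122, 120, 121]
top e -0.04 1 [79, 93, 143, 190, 186, 183, 182, 172, 155, 136, 119, 122, 123, 123, 125, 126, 125]
top e -0.04 -1 [179, 180, 183, 183, 184, 184, 183, 177, 117, 60, 58, 78, 123, 129, 125, 124, 124]
top u 0.07 1 [62, 56, 140, 196, 190, 185, 183, 186, 181, 138, 113, 116, 118, 120, 125, 127, 123]
top u 0.07 -1 [180, 181, 180, 180, 181, 180, 178, 143, 106, 71, 64, 77, 106, 131, 129, 126, 125]
top u 0 1 [66, 76, 119, 186, 189, 182, 184, 182, 173, 145, 112, 118, 122, 123, 122, 118, 124]
top u 0 -1 [181, 181, 182, 183, 184, 184, 180, 138, 68, 57, 59, 73, 94, 123, 126, 122, 122]
top u -0.07 1 [57, 78, 120, 159, 188, 185, 185, 187, 169, 147, 124, 114, 120, 122, 122, 120, 119]
top u -0.07 -1 [180, 180, 181, 181, 183, 186, 182, 155, 78, 54, 63, 74, 90, 121, 132, 127, 126]
scene e 0.04 1 [116, 139, 159, 175, 178, 179, 172, 157, 138, 118, 102, 98, 97, 97, 97, 98, 97]
scene e 0.04 -1 [111, 132, 151, 164, 171, 178, 175, 169, 162, 153, 143, 134, 132, 133, 133, 134, 134]
scene e -0.04 1 [117, 133, 156, 175, 180, 179, 172, 159, 138, 115, 97, 98, 98, 98, 97, 97, 97]
scene e -0.04 -1 [113, 128, 147, 165, 177, 177, 173, 169, 161, 153, 144, 137, 133, 131, 131, 131, 131]
scene u 0.07 1 [88, 94, 113, 138, 160, 175, 178, 177, 172, 160, 146, 135, 129, 129, 128, 128, 128]
scene u 0.07 -1 [152, 167, 176, 179, 180, 179, 155, 118, 97, 88, 88, 88, 88, 88, 88, 87, 88]
scene u 0 1 [90, 97, 118, 149, 169, 179, 179, 177, 171, 160, 143, 133, 127, 128, 128, 127, 127]
scene u 0 -1 [178, 179, 179, 179, 179, 175, 156, 127, 102, 92, 88, 88, 88, 88, 88, 88, 87]
scene u -0.07 1 [90, 95, 113, 137, 160, 173, 178, 178, 176, 164, 150, 138, 131, 130, 130, 130, 131]
scene u -0.07 -1 [143, 171, 178, 179, 179, 175, 162, 122, 95, 89, 88, 88, 97, 109, 125, 132, 133]
```

```bash
python3 -c "
from h import *
goto([.5020,.0528,.20],[180,0,-172.3])
"
```

```text
row [  2.52 -29.59  -1.79] [-0.11 -0.11 -5.29] t 34.9
```

>>> send_rows(plan=[[[0, -1, -1.5, 0, 0, -0.5], [0.4, -4, -1.8, 0, 0, -1], [0.8, -8, -1.8, 0, 0, -2], [1.2, -12, -1.8, 0, 0, -3], [1.5, -16, -1.8, 0, 0, -4], [1.9, -20, -1.8, 0, 0, -4.5], [2.3, -24, -1.8, 0, 0, -5], [2.5, -28, -1.8, 0, 0, -5.3]]])

```text
clock: 35.57
tool_pos: [0.501, 0.0673, 0.2004]
orientation: [-180.0, -0.1, -172.2]
force: [2.2, 0.4, -1.3]
opening: 0.0158
gripper_force: 30.0
```

>>> send_rows(plan=[[[0, -1, 0, 0, 0, 0], [0, -1.6, 0, 0, 0, 0], [0, -1.6, 0, 0, 0, 0], [0, -1.6, 0, 0, 0, 0], [0, -1.6, 0, 0, 0, 0]]])

```text
clock: 35.98
tool_pos: [0.5044, 0.0544, 0.2007]
orientation: [-180.0, -0.0, -172.2]
force: [-0.5, 0.2, -1.1]
opening: 0.0161
gripper_force: 30.0
```

```bash
python3 -c "
from h import *
goto([.5020,.0528,.13],[180,0,-172.3])
t,M,o=tool(); print(t,o['force'],o['moment'],o['opening'])
L=t+[0,0,-.003]; e=-M[:,0];u=M[:,1]
for n in ('top','scene'):
    v=snap(n); m=mask(v,105,125,110,20)
    for nm,d,p,h,offs in (('e',e,u,.108,(.04,-.04)),('u',u,e,.071,(.07,-.07))):
      for off in offs:
       for sg in (1,-1):
        xs=sg*(h+np.arange(-.006,.0061,.0015))
        k=proj(v,[L+x*d+off*p for x in xs]).astype(np.float32); w=cv2.remap(m*255,k[:,0],k[:,1],cv2.INTER_LINEAR).ravel()
        print(n,nm,off,sg,w.tolist())
"
```

```text
row [ 0.26 -0.12  7.07] [-0.   -0.02  0.07] t 36.0
[0.50441024 0.05437496 0.20066155] [-0.54096565  0.15514959 -1.09482989] [ 0.04554244 -0.0208826   0.00282631] 0.016058683462406048
top e 0.04 1 [0, 0, 0, 0, 0, 0, 0, 0, 0]
top e 0.04 -1 [255, 255, 255, 255, 112, 0, 0, 0, 0]
top e -0.04 1 [0, 58, 188, 191, 152, 47, 0, 0, 0]
top e -0.04 -1 [255, 255, 255, 255, 120, 0, 0, 0, 0]
top u 0.07 1 [0, 0, 0, 0, 0, 0, 0, 0, 0]
top u 0.07 -1 [255, 255, 255, 255, 255, 120, 0, 0, 0]
top u -0.07 1 [255, 255, 255, 112, 0, 0, 0, 0, 0]
top u -0.07 -1 [255, 255, 255, 255, 199, 32, 0, 0, 0]
scene e 0.04 1 [255, 255, 255, 218, 96, 0, 0, 0, 0]
scene e 0.04 -1 [0, 0, 0, 0, 0, 0, 0, 0, 0]
scene e -0.04 1 [255, 255, 255, 255, 255, 177, 42, 0, 0]
scene e -0.04 -1 [255, 255, 255, 199, 120, 40, 0, 0, 0]
scene u 0.07 1 [255, 255, 255, 145, 7, 0, 0, 0, 0]
scene u 0.07 -1 [255, 255, 255, 255, 242, 96, 0, 0, 0]
scene u -0.07 1 [0, 0, 0, 0, 0, 0, 0, 0, 0]
scene u -0.07 -1 [255, 255, 255, 255, 228, 115, 8, 0, 0]
```

>>> send_rows(plan=[[[0.1, -0.1, 2, 0, 0, 0], [0.2, -0.1, 4, 0, 0, 0], [0.2, -0.1, 6, 0, 0, 0], [0.2, -0.1, 7, 0, 0, 0], [0.2, -0.1, 7, 0, 0, 0], [0.2, -0.1, 7, 0, 0, 0], [0.2, -0.1, 7, 0, 0, 0]]])

```text
clock: 36.67
tool_pos: [0.5032, 0.0526, 0.132]
orientation: [180.0, 0.1, -172.2]
force: [-0.4, 0.3, -1.6]
opening: 0.0156
gripper_force: 30.0
```

```bash
python3 -c "
from h import *
goto([.5023,.0531,.13],[180,0,-172.3])
t,M,o=tool(); print(t,o['orientation'],o['force'],o['opening'])
L=t+[0,0,-.003]; e=-M[:,0];u=M[:,1]
for n in ('top','scene'):
    v=snap(n); m=mask(v,105,125,110,20)
    for nm,d,p,h,offs in (('e',e,u,.108,(.04,-.04)),('u',u,e,.071,(.08,.04,-.04,-.08))):
      for off in offs:
       for sg in (1,-1):
        xs=sg*(h+np.arange(-.006,.0061,.0015))
        k=proj(v,[L+x*d+off*p for x in xs]).astype(np.float32); w=cv2.remap(m*255,k[:,0],k[:,1],cv2.INTER_LINEAR).ravel()
        print(n,nm,off,sg,w.tolist())
"
```

```text
row [0.08 0.06 0.2 ] [0.   0.08 0.07] t 36.7
[0.50320129 0.05262811 0.13201513] [ 1.79996622e+02  8.02337999e-02 -1.72234283e+02] [-0.44496177  0.27827643 -1.64829529] 0.015626886356403955
top e 0.04 1 [0, 0, 0, 0, 0, 0, 0, 0, 0]
top e 0.04 -1 [255, 255, 255, 151, 0, 0, 0, 0, 0]
top e -0.04 1 [115, 151, 128, 112, 85, 26, 0, 0, 0]
top e -0.04 -1 [255, 255, 255, 230, 149, 22, 0, 0, 0]
top u 0.08 1 [0, 0, 0, 0, 0, 0, 0, 0, 0]
top u 0.08 -1 [255, 255, 255, 255, 175, 24, 0, 0, 0]
top u 0.04 1 [0, 0, 0, 0, 0, 0, 0, 0, 0]
top u 0.04 -1 [0, 0, 0, 0, 0, 0, 0, 0, 0]
top u -0.04 1 [255, 255, 255, 151, 0, 0, 0, 0, 0]
top u -0.04 -1 [255, 255, 255, 255, 239, 80, 0, 0, 0]
top u -0.08 1 [255, 255, 255, 159, 0, 0, 0, 0, 0]
top u -0.08 -1 [255, 255, 255, 255, 159, 0, 0, 0, 0]
scene e 0.04 1 [255, 255, 255, 255, 255, 223, 97, 6, 0]
scene e 0.04 -1 [0, 0, 0, 0, 0, 0, 0, 0, 0]
scene e -0.04 1 [255, 255, 255, 255, 255, 202, 58, 0, 0]
scene e -0.04 -1 [0, 0, 0, 0, 0, 0, 0, 0, 0]
scene u 0.08 1 [255, 255, 255, 255, 180, 16, 0, 0, 0]
scene u 0.08 -1 [255, 255, 255, 255, 243, 109, 0, 0, 0]
scene u 0.04 1 [255, 255, 255, 184, 32, 0, 0, 0, 0]
scene u 0.04 -1 [255, 255, 255, 255, 216, 44, 0, 0, 0]
scene u -0.04 1 [255, 255, 214, 120, 30, 0, 0, 0, 0]
scene u -0.04 -1 [255, 255, 255, 255, 174, 52, 4, 0, 0]
scene u -0.08 1 [0, 0, 0, 0, 0, 0, 0, 0, 0]
scene u -0.08 -1 [255, 255, 255, 255, 245, 149, 19, 0, 0]
```

>>> send_rows(plan=[[[0.1, 0, 0.3, 0, 0, 0], [0.1, 0, 0.8, 0, 0, 0], [0.1, 0, 1.2, 0, 0, 0], [0.1, 0, 1.6, 0, 0, 0], [0.1, 0, 1.6, 0, 0, 0], [0.1, 0, 1.6, 0, 0, 0]]])

```text
clock: 37.27
tool_pos: [0.5012, 0.0518, 0.1146]
orientation: [-180.0, -0.0, -172.3]
force: [0.3, 0.2, -2.1]
opening: 0.0154
gripper_force: 30.0
```

```bash
python3 -c "
from h import *
t,M,o=tool(); print(t,o['orientation'],o['force'],o['moment'],o['opening'])
goto([.5016,.0529,.095],[180,0,-172.3])
"
```

```text
[0.50118296 0.05179225 0.11460116] [-1.79980115e+02 -4.44799619e-02 -1.72281516e+02] [ 0.3095654   0.20539349 -2.11659028] [ 0.01986728 -0.02013198 -0.00994255] 0.015436251242177205
row [-0.06  0.1   1.96] [-0.02 -0.04  0.02] t 37.3
```

>>> send_rows(plan=[[[0, 0.1, 0.2, 0, 0, 0], [0, 0.1, 0.5, 0, 0, 0], [0, 0.1, 0.8, 0, 0, 0], [0, 0.1, 1.1, 0, 0, 0], [0, 0.1, 1.3, 0, 0, 0], [0, 0.1, 1.3, 0, 0, 0]]])

```text
clock: 37.77
tool_pos: [0.5015, 0.053, 0.1018]
orientation: [180.0, 0.0, -172.3]
force: [0.3, 0.2, -0.3]
opening: 0.0156
gripper_force: 30.0
```

```bash
python3 -c "
from h import *
t,M,o=tool(); print(t,o['orientation'],o['force'],o['moment'],o['opening'])
"
```

```text
[0.5014808  0.05303568 0.10183397] [ 1.79999129e+02  1.83958706e-02 -1.72272460e+02] [ 0.27537673  0.22631655 -0.30605033] [ 0.10579999 -0.43941639 -0.02585423] 0.01560903041949626
```

>>> send_rows(plan=[[[0, 0, 0.2, 0, 0, 0], [0, 0, 0.4, 0, 0, 0], [0, 0, 0.6, 0, 0, 0], [0, 0, 0.6, 0, 0, 0]]])

```text
clock: 38.1
tool_pos: [0.5015, 0.0531, 0.096]
orientation: [180.0, 0.0, -172.3]
force: [0.2, 0.9, 1.4]
opening: 0.016
gripper_force: 30.0
```

```bash
python3 -c "
from h import *
t,M,o=tool(); print(t,o['orientation'],o['force'],o['moment'],o['opening'])
L=t+[0,0,-.003]; e=-M[:,0];u=M[:,1]
v=snap('scene'); m=mask(v,105,125,110,20)
for off in (.04,-.04,.08,-.08):
   for sg in (1,-1):
    xs=sg*(.071+np.arange(-.009,.0091,.0015))
    k=proj(v,[L+x*u+off*e for x in xs]).astype(np.float32); print(off,sg,cv2.remap(m*255,k[:,0],k[:,1],cv2.INTER_LINEAR).ravel().tolist())
"
```

```text
[0.50153746 0.05307991 0.09602271] [ 1.79987890e+02  4.05573850e-02 -1.72277042e+02] [0.2135273  0.89288231 1.39799061] [ 0.20122153 -0.59109955  0.00511684] 0.015964075462493458
0.04 1 [255, 255, 255, 255, 255, 255, 152, 17, 0, 0, 0, 0, 0]
0.04 -1 [255, 255, 255, 255, 255, 236, 77, 0, 0, 0, 0, 0, 0]
-0.04 1 [16, 159, 255, 255, 188, 32, 0, 0, 0, 0, 0, 0, 0]
-0.04 -1 [255, 255, 255, 255, 255, 252, 201, 94, 6, 0, 0, 0, 0]
0.08 1 [255, 255, 255, 255, 255, 255, 157, 0, 0, 0, 0, 0, 0]
0.08 -1 [255, 255, 255, 255, 255, 255, 237, 136, 17, 0, 0, 0, 0]
-0.08 1 [0, 0, 0, 0, 0, 0, 0, 0, 0, 0, 0, 0, 0]
-0.08 -1 [255, 255, 255, 255, 255, 255, 255, 203, 47, 0, 0, 0, 0]
```

>>> send_rows(plan=[[[0, 0, 0.2, 0, 0, 0], [0, 0, 0.4, 0, 0, 0], [0, 0, 0.4, 0, 0, 0]]])

```text
clock: 38.4
tool_pos: [0.5011, 0.0529, 0.0915]
orientation: [-180.0, -0.0, -172.3]
force: [1.8, 1.0, -1.4]
opening: 0.0156
gripper_force: 30.0
```

```bash
python3 -c "
from h import *
t,M,o=tool(); print(t,o['orientation'],o['force'],o['moment'],o['opening'])
"
```

```text
[0.50105234 0.05293152 0.09151696] [-1.79999818e+02 -2.49349181e-02 -1.72285782e+02] [ 1.83399602  0.97095926 -1.42641185] [ 0.21609191 -0.8338215   0.00630791] 0.015577711527561964
```

>>> send_rows(plan=[[[-0.1, 0, 0, 0, 0, 0], [-0.15, 0, 0, 0, 0, 0], [-0.15, 0, 0, 0, 0, 0], [-0.15, 0, 0, 0, 0, 0]]])

```text
clock: 38.73
tool_pos: [0.5023, 0.0531, 0.0916]
orientation: [-180.0, -0.1, -172.3]
force: [0.7, 0.4, -2.8]
opening: 0.0163
gripper_force: 30.0
```

```bash
python3 -c "
from h import *
t,M,o=tool(); print(t,o['orientation'],o['force'],o['moment'],o['opening'])
e=-M[:,0];u=M[:,1]
for n in ('scene','top'):
    v=snap(n); m=mask(v,105,125,110,20)
    b=blobs(m[:,220:450] if n=='scene' else m[:,200:330],100)
    for off in (.09,-.09):
        L=t+[0,0,-.003]
        for sg in (1,-1):
            xs=sg*(.071+np.arange(-.009,.0091,.0015))
            k=proj(v,[L+x*u+off*e for x in xs]).astype(np.float32); print(n,off,sg,cv2.remap(m*255,k[:,0],k[:,1],cv2.INTER_LINEAR).ravel().tolist())
"
```

```text
[0.50225063 0.05305445 0.09159016] [-1.79999334e+02 -6.05915144e-02 -1.72297909e+02] [ 0.69379066  0.43927637 -2.78262244] [ 0.46943878 -0.13131379 -0.00134924] 0.01630108170209077
scene 0.09 1 [255, 255, 255, 255, 255, 129, 5, 0, 0, 0, 0, 0, 0]
scene 0.09 -1 [255, 255, 255, 255, 255, 255, 212, 35, 0, 0, 0, 0, 0]
scene -0.09 1 [0, 0, 0, 0, 0, 0, 0, 0, 0, 0, 0, 0, 0]
scene -0.09 -1 [255, 255, 255, 255, 255, 255, 255, 202, 60, 0, 0, 0, 0]
top 0.09 1 [0, 0, 0, 0, 0, 0, 0, 0, 0, 0, 0, 0, 0]
top 0.09 -1 [255, 255, 255, 255, 255, 255, 175, 32, 0, 0, 0, 0, 0]
top -0.09 1 [255, 255, 255, 255, 216, 135, 49, 0, 0, 0, 0, 0, 0]
top -0.09 -1 [255, 255, 255, 255, 255, 255, 215, 64, 0, 0, 0, 0, 0]
```

>>> send_rows(plan=[[[0, 0.1, 0, 0, 0, 0], [0, 0.1, 0, 0, 0, 0], [0, 0.1, 0.2, 0, 0, 0], [0, 0.1, 0.2, 0, 0, 0]]])

```text
clock: 39.17
tool_pos: [0.5026, 0.054, 0.09]
orientation: [-180.0, -0.0, -172.3]
force: [-0.8, -0.7, -0.3]
opening: 0.0155
gripper_force: 30.0
```

```bash
python3 -c "
from h import *
t,M,o=tool(); print(t,o['orientation'],o['force'],o['moment'],o['opening'])
"
```

```text
[0.50258319 0.05402556 0.08998779] [-1.79990638e+02 -9.29602060e-04 -1.72277094e+02] [-0.76026421 -0.72195671 -0.30663395] [-0.28254875  0.11826763 -0.05341652] 0.015538617030737587
```

>>> send_rows(plan=[[[0, -0.03, 0.1, 0, 0, 0], [0, -0.03, 0.2, 0, 0, 0], [0, -0.03, 0.3, 0, 0, 0], [0, -0.03, 0.3, 0, 0, 0]]])

```text
clock: 39.5
tool_pos: [0.503, 0.054, 0.0871]
orientation: [180.0, 0.0, -172.3]
force: [1.6, -0.2, 1.8]
opening: 0.0158
gripper_force: 30.0
```

```bash
python3 -c "
from h import *
t,M,o=tool(); print(t,o['orientation'],o['force'],o['moment'],o['opening'])
"
```

```text
[0.50303636 0.05400493 0.08710863] [ 1.79996674e+02  3.44197896e-02 -1.72268942e+02] [ 1.58652237 -0.19747507  1.83737019] [ 0.1062036  -0.27493286 -0.0432465 ] 0.01578855337457662
```

>>> send_rows(plan=[[[0, 0, 0.1, 0, 0, 0], [0, 0, 0.2, 0, 0, 0], [0, 0, 0.2, 0, 0, 0], [0, 0, 0.2, 0, 0, 0]]])

```text
clock: 39.83
tool_pos: [0.5031, 0.054, 0.0868]
orientation: [-180.0, 0.1, -172.2]
force: [-5.2, 1.0, 19.4]
opening: 0.0154
gripper_force: 30.0
```

>>> send_rows(plan=[[[0, 0, 0.1, 0, 0, 0], [0, 0, 0.1, 0, 0, 0], [0, 0, 0.1, 0, 0, 0]]])

```text
clock: 40.08
tool_pos: [0.5032, 0.054, 0.0867]
orientation: [-180.0, 0.1, -172.2]
force: [-10.4, 1.6, 29.0]
opening: 0.0157
gripper_force: 30.0
```

```bash
python3 -c "
from h import *
t,M,o=tool(); print(t,o['orientation'],o['force'],o['moment'],o['opening'])
"
```

```text
[0.50318877 0.05403614 0.08674409] [-1.79994639e+02  1.15378518e-01 -1.72211265e+02] [-10.35462251   1.62131162  28.95369409] [ 0.54351712  3.64168978 -0.04526089] 0.01569206151503886
```

>>> send_rows(plan=[[[0, 0, -0.3, 0, 0, 0], [0, 0, -0.3, 0, 0, 0], [0, 0, -0.3, 0, 0, 0]]])

```text
clock: 40.33
tool_pos: [0.5021, 0.0537, 0.0868]
orientation: [180.0, -0.0, -172.3]
force: [-3.7, 2.1, 6.3]
opening: 0.0159
gripper_force: 30.0
```

>>> send_rows(plan=[[[0, 0, 0, 0, 0, 0], [0, 0, 0, 0, 0, 0], [0, 0, 0, 0, 0, 0], [0, 0, 0, 0, 0, 0], [0, 0, 0, 0, 0, 0], [0, 0, 0, 0, 0, 0], [0, 0, 0, 0, 0, 0], [0, 0, 0, 0, 0, 0]]], fingers=0.6)

```text
clock: 41.0
tool_pos: [0.5026, 0.0538, 0.0869]
orientation: [-180.0, -0.0, -172.3]
force: [0.2, -0.8, -0.2]
opening: 0.0523
gripper_force: 0.0
```

```bash
python3 -c "
from h import *
t,M,o=tool(); print(t,o['orientation'],o['force'],o['moment'],o['opening'])
"
```

```text
[0.5026002  0.05382343 0.08694919] [-1.79999916e+02 -4.20271629e-03 -1.72281306e+02] [ 0.2448561  -0.76372647 -0.22471913] [0.02400509 0.02241136 0.01513163] 0.05228841198365122
```

>>> send_rows(plan=[[[0, 0, 0.1, 0, 0, 0], [0, 0, 0.2, 0, 0, 0], [0, 0, 0.3, 0, 0, 0], [0, 0, 0.4, 0, 0, 0], [0, 0, 0.5, 0, 0, 0], [0, 0, 0.5, 0, 0, 0]]])

```text
clock: 41.5
tool_pos: [0.5027, 0.0539, 0.0842]
orientation: [-180.0, 0.0, -172.2]
force: [-9.8, 0.3, 26.6]
opening: 0.0528
gripper_force: 12.9
```

>>> send_rows(plan=[[[0, 0, -1, 0, 0, 0], [0, 0, -4, 0, 0, 0], [0, 0, -8, 0, 0, 0], [0, 0, -12, 0, 0, 0], [0, 0, -16, 0, 0, 0], [0, 0, -20, 0, 0, 0], [0, 0, -20, 0, 0, 0], [0, 0, -20, 0, 0, 0]]])

```text
clock: 42.17
tool_pos: [0.5037, 0.0543, 0.2848]
orientation: [179.9, 0.3, -172.3]
force: [0.1, -0.2, -0.9]
opening: 0.0525
gripper_force: 0.0
```

```bash
python3 -c "
from h import *
t,M,o=tool(); print(t)
goto([.585,.06,.28],[180,0,-172.3])
"
```

```text
[0.50371641 0.05434047 0.28475726]
row [-8.13 -0.53  0.52] [0.1  0.31 0.03] t 42.2
```

>>> send_rows(plan=[[[-4, -0.3, 0.3, 0, 0, 0], [-8.1, -0.5, 0.5, 0, 0, 0], [-8.1, -0.5, 0.5, 0, 0, 0], [-8.1, -0.5, 0.5, 0, 0, 0], [-8.1, -0.5, 0.5, 0, 0, 0]]])

```text
clock: 42.58
tool_pos: [0.5829, 0.0595, 0.2751]
orientation: [-180.0, -0.2, -172.3]
force: [-0.4, 0.3, 0.6]
opening: 0.0526
gripper_force: 0.0
```

```bash
python3 -c "
from h import *
w=snap('wrist','r1')
c,a=quad(w,mask(w,105,125,120,30)[:275],.084)
e=np.array([np.cos(np.radians(a)),np.sin(np.radians(a)),0]);u=np.array([-e[1],e[0],0]); C=np.r_[c,.08]
for n in ('wrist','top','scene'):
    v=w if n=='wrist' else snap(n)
    g=v['img']
    for sg in (1,-1):
      for off in (-.015,.015,.045):
        xs=sg*np.arange(.100,.1301,.002)
        k=proj(v,[C+x*e+off*u for x in xs]).astype(np.float32); q=cv2.remap(g,k[:,0],k[:,1],cv2.INTER_LINEAR).reshape(-1,3)
        print(n,sg,off,' '.join('%d/%d'%(r[0],r[2]) for r in q))
# box sides below the lid, in the top view portions not visible; pusher check
v=snap('top')
for x in blobs(mask(v,172,6),60)[:2]: print(cv2.minAreaRect(x))
"
```

```text
[[417, 0], [402, 232], [261, 232], [249, 0]]
rect z 0.084 c [0.5078 0.0562] yaw 7.52 L [0.2006 0.139  0.2007 0.1398]
wrist 1 -0.015 51/137 64/135 139/139 160/149 182/168 220/215 227/222 228/224 225/221 224/220 227/223 229/225 228/223 227/222 227/222 228/224
wrist 1 0.015 52/137 66/135 141/140 159/148 182/167 222/216 229/224 230/225 229/225 227/222 226/221 225/220 228/223 229/224 227/223 228/223
wrist 1 0.045 54/137 89/150 220/219 228/223 227/223 230/226 230/227 230/226 230/226 230/227 231/226 229/225 227/223 226/222 228/224 227/223
wrist -1 -0.015 69/235 28/95 0/0 0/0 0/0 0/0 0/0 0/0 0/0 0/0 0/0 0/0 0/0 0/0 0/0 0/0
wrist -1 0.015 70/235 33/110 0/0 0/0 0/0 0/0 0/0 0/0 0/0 0/0 0/0 0/0 0/0 0/0 0/0 0/0
wrist -1 0.045 39/139 20/69 0/0 0/0 0/0 0/0 0/0 0/0 0/0 0/0 0/0 0/0 0/0 0/0 0/0 0/0
top 1 -0.015 20/83 36/80 72/65 99/86 121/110 141/131 153/146 153/146 154/145 153/145 130/127 64/65 34/35 46/43 43/41 74/72
top 1 0.015 23/82 47/81 75/81 104/89 118/105 140/130 156/148 156/149 158/150 157/149 130/124 52/52 47/50 49/50 58/55 78/75
top 1 0.045 16/78 64/92 135/132 164/152 159/151 154/147 161/15
[... 660 characters left out ...]
/87 100/87
scene 1 0.045 54/76 83/82 96/85 99/87 100/87 100/87 100/87 99/87 97/85 94/83 85/76 77/70 74/68 73/67 73/67 72/67
scene -1 -0.015 27/125 27/125 27/125 28/125 28/125 28/125 28/125 30/125 38/125 61/117 80/105 90/94 98/88 107/93 113/100 121/107
scene -1 0.015 27/124 26/125 27/125 27/125 27/125 27/124 27/124 27/125 39/124 60/121 80/110 91/95 100/87 112/97 126/110 126/111
scene -1 0.045 23/101 22/99 22/100 21/91 19/77 17/67 17/67 17/67 40/76 79/92 109/109 126/120 137/127 137/127 138/127 137/127
((418.12451171875, 234.1834259033203), (9.912278175354004, 23.326894760131836), 82.40535736083984)
((405.9692687988281, 294.75390625), (6.2017364501953125, 16.124515533447266), 82.87498474121094)
```

```bash
python3 -c "
from h import *
goto([.5555,.0605,.352],[180,0,-172.3])"
```

```text
row [ 2.69  0.45 -7.44] [0.02 0.05 0.04] t 42.8
```

>>> send_rows(plan=[[[1.5, 0.2, -4, 0, 0, 0], [2.7, 0.4, -7.4, 0, 0, 0], [2.7, 0.4, -7.4, 0, 0, 0], [2.7, 0.4, -7.4, 0, 0, 0], [2.7, 0.4, -7.4, 0, 0, 0]]])

```text
clock: 43.2
tool_pos: [0.5556, 0.0602, 0.3519]
orientation: [179.9, 0.1, -172.3]
force: [0.3, -0.0, -0.7]
opening: 0.0526
gripper_force: 0.0
```

```bash
python3 -c "
from h import *
import pickle
w=snap('wrist','r2'); pickle.dump(w,open('r2.pkl','wb')); p=pickle.load(open('p1.pkl','rb'))
for n,v,z in (('before',p,.03),('now',w,.084)):
    m=mask(v,105,125,120,30)[:275].copy()
    c,a=quad(v,m,z)
    e=np.array([np.cos(np.radians(a)),np.sin(np.radians(a)),0]);u=np.array([-e[1],e[0],0]); C=np.r_[c,z]
    for sg in (1,-1):
      for off in (-.015,.0,.015,.045):
        xs=sg*np.arange(.100,.1281,.0015)
        k=proj(v,[C+x*e+off*u for x in xs]).astype(np.float32); q=cv2.remap(v['img'],k[:,0],k[:,1],cv2.INTER_LINEAR).reshape(-1,3)
        print(n,sg,off,' '.join('%d/%d'%(r[0],r[2]) for r in q))
"
```

```text
[[279, 34], [411, 48], [383, 241], [268, 230]]
rect z 0.03 c [0.5149 0.3495] yaw 2.23 L [0.1387 0.213  0.1394 0.2126]
before 1 -0.015 40/105 41/105 42/105 42/106 44/106 70/105 108/108 120/112 132/122 145/134 176/168 186/179 185/178 183/178 184/179 186/180 184/178 181/175 181/175
before 1 0.0 59/194 59/195 59/195 58/194 59/194 79/174 112/130 142/134 221/211 235/227 213/205 190/183 185/178 185/178 183/176 186/179 185/179 181/175 180/174
before 1 0.015 59/196 59/196 60/196 59/195 61/195 78/163 105/119 135/126 224/214 234/226 212/204 191/184 185/179 184/179 183/177 184/178 186/180 183/177 179/174
before 1 0.045 60/193 61/197 60/196 60/196 64/195 106/177 164/172 180/175 183/176 182/176 183/177 185/179 185/178 184/178 184/178 182/176 183/176 185/178 182/175
before -1 -0.015 36/109 36/109 37/109 36/108 37/108 77/101 106/100 128/120 141/131 120/116 103/101 100/99 100/99 99/98 99/98 100/99 101/99 102/100 102/100
before -1 0.0 34/108 36/108 34/107 37/108 39/106 82/98 105/99 128/119 140/130 120/115 101/100 100/99 99/98 99/98 98/98 100/99 101/99 101/100 101/100
before -1 0.015 34/107 35/107 35/1
[... 948 characters left out ...]
1/227 230/226 229/225 230/226 230/227 231/227 230/226 228/224
now -1 -0.015 91/240 91/241 91/241 91/241 92/238 117/171 148/146 233/233 247/247 241/241 225/222 226/223 225/222 224/221 224/220 225/221 226/222 226/222 226/221
now -1 0.0 92/241 91/241 91/241 91/241 90/237 115/170 155/154 242/242 247/247 238/237 225/222 224/220 222/219 223/220 224/221 225/221 225/221 223/219 220/218
now -1 0.015 90/241 91/241 92/241 91/241 89/237 115/169 155/153 242/242 246/246 197/199 135/137 132/133 137/137 135/135 168/167 176/174 182/180 213/209 206/200
now -1 0.045 92/241 92/241 85/232 63/181 57/143 105/129 129/130 129/130 129/130 130/131 130/131 131/131 130/130 128/128 128/127 126/126 128/128 129/129 129/128
```

```bash
python3 -c "
from h import *
print(ctrl.close_job())"
```

```text
the job is handed in; nothing more can be done
None
```

The job is handed in, and the hand-in call returned no verdict: both portions present (tubes 1 and 2; tubes 0 and 3 were pushed through and gave none) were seen in the box before the lid went on, the pusher is back in its rest, and the lid sits flush with both clips reading straight by measurement, on the box about 186 mm from the stand's middle.

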